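# Dry-lay a direction sign on its backing panel

## Robot

A 7-joint arm with a two-finger parallel gripper is mounted at the origin on the work surface. World frame = base frame: x ahead of the robot, y to its left, z up, the work surface at z = 0. Lengths are in mm, angles in rad, forces in N, time in s.
With the tool pointing down it reaches from about 350 to 900 mm from the base axis. Payload 7.2 kg.
Tool frame: the origin (TCP) lies on the front face of the gripper's body, between the roots of the fingers; the fingertips stand 73 mm ahead of it and the grasp point (between the pads) lies 54 mm ahead of it; z points along the fingers, y is the direction in which the jaws open and shut (so a half turn about z gives the same grasp; the last joint's range is limited). The gripper opens to 85 mm and grips with 20 to 120 N. Pads are 22 mm wide; open, the fingers measure 114 mm over their backs; the gripper's body (76 mm by 85 mm) begins 54 mm behind the grasp point. The pads swing forward as they close: fully open they stand 13 mm farther back than shut.
Start: joints at [1.272, 0.411, -0.013, 1.596, 0.006, 1.134, -0.082], TCP at [142.96, -608.431, 303.897] pointing down, gripper open.
Joint ranges: [-2.95, 2.95], [-0.29, 1.99], [-1.47, 1.44], [0.14, 2.54], [-1.03, 4.17], [0.13, 1.85], [-2.86, 2.86]. Speed limits (rad/s): [2.39, 2.39, 3.01, 3.01, 3.14, 3.14, 3.14].

## Interface

Orientations are given as [roll, pitch, yaw] about the fixed x, y, z axes, in that order (R = Rz(yaw) Ry(pitch) Rx(roll)).
In Python, from plant import monitor, camera, camera_params, bot gives the robot as it stands.
- The arm moves only by the tool servo_tool, never from a script. Its arguments are lists of equal length, an entry for each row: "translation": the shift along the tool's x, y, z in cm, a list of three; "rot": the turn, a rotation vector about the tool's x, y, z in rad, a list of three; "gripper": the opening, from 0 (shut) to 1 (fully open). In form: {"translation": [[tx, ty, tz], ...], "rot": [[rx, ry, rz], ...], "gripper": [gripper, ...]}. A call has 1 to 8 rows; each row is the pose to reach, as a shift and turn from the pose measured when the call began, along the tool's axes at that moment; what a row does not reach only later rows make up. A row lasts 1/12 s, in which the tool goes at most 41.7 mm and 7.16 degrees, less where a joint would pass 70% of its speed; a pose out of reach is approached as far as the arm can. A call with a gripper value outside its range is refused whole. The fingers move at their own pace and stop on an object; the grip force is fixed at half the most. Time passes only in rows, so rows that repeat a pose let the fingers close. It gives the time, the measured TCP pose, the force and the opening at its end, in the units of the state.
- monitor.get_state(): the state, without advancing time (a new reading comes with each control period).
- camera(name): name is "scene" or "top" or "wrist"; returns the picture (480x640x3 uint8, red, green, blue); there is no depth.
- camera_params(name): a dict with "intrinsics" (3x3 intrinsics, pixels), "camera_from_world" (4x4, takes a point from world to camera coordinates). Camera axes: x right, y up, looking along -z (the intrinsics and any distortion apply to the point x, -y, -z); pixel columns grow to the right and rows downward; lengths in mm; the calibration is good to about 2 mm. A picture is of the moment at which its call begins: read the wrist's pose just before it. camera_params takes no time and is no camera call; for the wrist camera it gives the pose at the moment of the call.
- bot.finish_job(): hands the job in, once; it reports no verdict.
The state is a dict: "clock": time; "qpos": joint angles; "joint_vel": joint speeds; "joint_torque": joint torques, N m; "eef_pos": TCP position; "tool_rot": TCP orientation; "force": force on the tool from outside, world axes, zero at the start; "torque": the same for the moment, N m; "opening": opening from 0.0 (shut) to 1.0 (fully open).
Only numpy, scipy, OpenCV 4.12 (cv2) and the standard library are available. Lean on these libraries where they do the work, as an engineer would, in place of code of your own. Each camera call takes 0.05 s, during which the arm holds its last target.

## Task

Dry-lay the sign on the red backing panel: the blue plate flat in the middle of the panel, lengthways along it; the white arrow tile flat midway between the plate and the green stop, with its arrow pointing straight at the green stop; and the yellow round reflector flat midway between the plate and the black stop, all on the panel's long centre line. When all three lie in place, and not before, stand the steel weight upright on the middle of the blue plate, leaving the two pots and the screwdriver where they are throughout.

Things in the scene. Friction and masses are not known exactly. Their poses are not given: they have to be found in the camera images.
- panel: Red rectangular backing panel, fixed to the bench, 125 mm (its x) by 360 mm (its y, the long centre line) by 10 mm thick. Origin: centre of its underside, at bench level; its upper face is 10 mm up. Lies at a different place and angle each time.
- green_stop: Green end stop, fixed on the panel: a block 44 mm (x, across the panel) by 20 mm (y, along the panel), 16 mm high, with two steel screw heads. Origin: centre of its underside, on the panel's upper face. It stands on the panel's long centre line, 165 mm from the panel's centre, at either end.
- black_stop: Black end stop, the same shape as the green one, fixed at the panel's other end, also 165 mm from the centre. Origin: centre of its underside.
- plate_center (a point): Loose blue sign plate with a thin white border, 90 mm (x) by 46 mm (y) by 10 mm thick, 120 g, lying flat. This point: its centre, half-way up (5 mm above its underside).
- arrow_center (a point): Loose white square tile with a black arrow on its upper face, 44 x 44 mm, 14 mm thick, 60 g. This point: its centre, half-way up (7 mm above its underside). The arrow points along its +x.
- reflector_center (a point): Loose yellow round reflector with an orange centre, diameter 46 mm, 14 mm thick, 50 g. This point: its centre, half-way up (7 mm above its underside).
- weight_center (a point): Loose steel weight, about 400 g, standing upright: a disc of diameter 44 mm and 30 mm high, and on it a dark knob of diameter 24 mm and 26 mm high (56 mm in all). This point: on its axis, half-way up (28 mm above its underside); the middle of the knob is 15 mm above it.
- screw_pot: Light blue-green plastic pot of screws, diameter 60 mm, 38 mm high, loose; leave it alone. Origin: centre of its underside.
- nut_pot: Aluminium pot of brass nuts, diameter 60 mm, 38 mm high, loose; leave it alone. Origin: centre of its underside.
- screwdriver: Screwdriver with an orange handle, 190 mm long, lying loose beyond the panel, along its own x; leave it alone.
There are look-alikes about, which are no part of the job. What is meant by the part that bears plate_center is not orange or turquoise, and is the smaller of those in its own colour.

How it is judged:
By the outcome, as a careful person would: the job done as asked, in the order asked, and still so for the second after the job is handed in, with the robot touching nothing.
It also fails if it takes over 99 s, if anything falls off the work surface, if the arm or the gripper's body presses on something with over 40 N, if the wrist force passes 120 N, or if a joint passes its speed limit or range.

## Working session

There is one attempt and no reset: what is moved stays moved. The work goes in short steps, Python scripts to look and compute and a tool call to move; the robot and the scene stay as the last step left them, time stands still between calls to the robot, and variables do not carry over. Pictures are saved under pics/ and viewed, and the job is handed in when it is done.

Besides the shell and the picture viewer there is one more tool, called in YAML: its name, and indented under it one key for each argument. servo_tool: Moves the arm, as the interface text tells. Its arguments: {"type":"object","properties":{"translation":{"type":"array","items":{"type":"array","items":{"type":"number"}}},"rot":{"type":"array","items":{"type":"array","items":{"type":"number"}}},"gripper":{"type":"array","items":{"type":"number"}}},"required":["translation","rot","gripper"]}

```bash
mkdir -p pics; ls
python3 - <<'E'
from plant import monitor, camera, camera_params, bot
import cv2,numpy as np
print(monitor.get_state())
for n in ["scene","top","wrist"]:
    p=camera_params(n); print(n,{k:np.round(np.array(v),4).tolist() if not isinstance(v,(str,dict)) else v for k,v in p.items()})
    im=camera(n); cv2.imwrite(f"pics/{n}0.png",im[:,:,::-1])
E
```

```text
pics
{'clock': 0.0, 'qpos': array([ 1.27180346,  0.41192032, -0.01271764,  1.59707292,  0.00560031,
        1.1343311 , -0.0821948 ]), 'joint_vel': array([ 1.41462064e-03, -1.00642762e-03,  1.84133728e-03,  1.69365270e-03,
       -2.98462701e-04, -1.81267234e-05,  1.11055989e-03]), 'joint_torque': array([-1.38797321e-05, -6.00633931e+01,  6.81972206e-01, -2.99403173e+01,
        1.37101638e-02,  1.05246040e-02,  9.10493014e-06]), 'eef_pos': array([ 142.84552189, -608.04536605,  303.02841929]), 'tool_rot': array([-3.13990076e+00,  1.18931848e-04,  2.30828238e-01]), 'force': array([-0.62494329, -0.10779771,  0.08311562]), 'torque': array([-0.03337162, -0.00131736, -0.00820666]), 'opening': 1.0035456871952386}
scene {'intrinsics': [[597.0289, 0.0, 325.0796], [0.0, 597.0289, 243.2669], [0.0, 0.0, 1.0]], 'camera_from_world': [[0.7626, 0.6468, -0.0083, -434.6815], [-0.4233, 0.5088, 0.7496, 195.3686], [0.4891, -0.5682, 0.6618, -1554.4001], [0.0, 0.0, 0.0, 1.0]]}
top {'intrinsics': [[437.4601, 0.0, 315.7214], [0.0, 437.4601, 239.8525], [0.0, 0.0, 1.0]], 'camera_from_world': [[-0.0122, -0.9999, -0.0066, 7.0232], [0.9746, -0.0134, 0.2236, -552.5514], [-0.2237, -0.0037, 0.9747, -858.9385], [0.0, 0.0, 0.0, 1.0]]}
wrist {'intrinsics': [[340.5704, 0.0, 320.7115], [0.0, 340.5704, 244.071], [0.0, 0.0, 1.0]], 'camera_from_world': [[0.2271, -0.9739, -0.0019, -624.422], [0.9377, 0.2192, -0.2694, 33.3388], [0.2628, 0.0594, 0.963, -379.2982], [0.0, 0.0, 0.0, 1.0]]}
```

View pics/scene0.png

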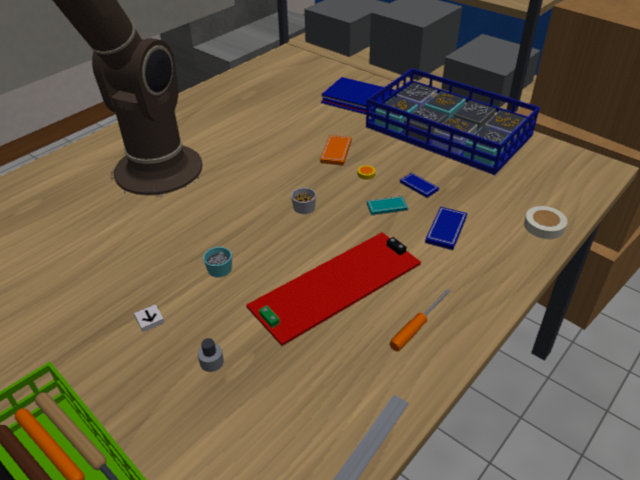

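View pics/top0.png

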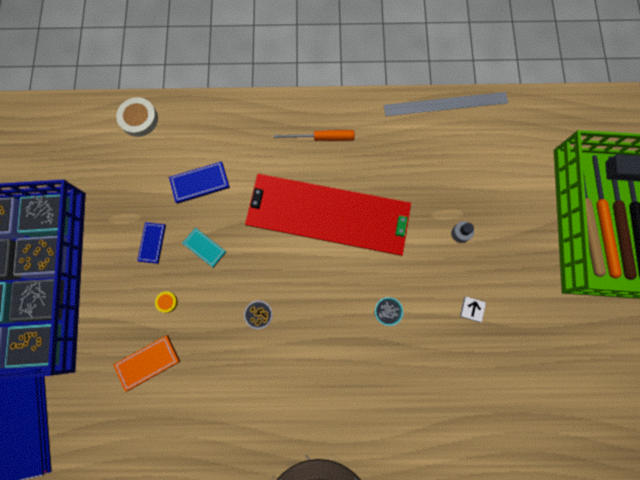

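View pics/wrist0.png

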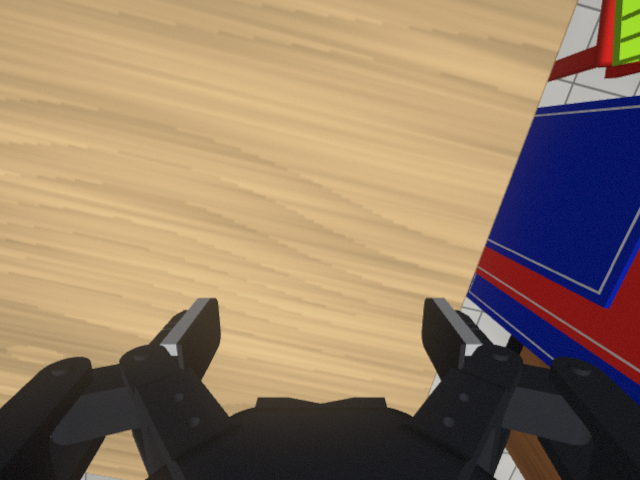

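The scene picture shows the red panel with the green stop at (270,316) and the black stop at (397,245). In the top picture the main items are:
- tile (473,309)
- weight (463,232)
- reflector (166,302)
- pots at (258,315) and (389,311)
- screwdriver (330,135)

Plate candidates in the top picture are a small blue (151,243), a large blue (199,182), a turquoise (204,247) and an orange (146,362). The blue stack at (20,430) is off at the edge. The small blue fits, being the smaller of the two blue ones, and I'll confirm it in a crop.

```bash
cat > h.py <<'E'
from plant import monitor, camera, camera_params, bot
import cv2,numpy as np
from scipy.spatial.transform import Rotation as Rot
def ray(P,uv,z):
    K=np.array(P["intrinsics"]);T=np.array(P["camera_from_world"])
    uv=np.atleast_2d(uv).astype(float)
    d=np.c_[(uv[:,0]-K[0,2])/K[0,0],-(uv[:,1]-K[1,2])/K[1,1],-np.ones(len(uv))]
    R=T[:3,:3];c=-R.T@T[:3,3];w=d@R
    return c+w*((z-c[2])/w[:,2])[:,None]
def proj(P,X):
    K=np.array(P["intrinsics"]);T=np.array(P["camera_from_world"])
    c=np.atleast_2d(X)@T[:3,:3].T+T[:3,3]
    return np.c_[K[0,0]*c[:,0]/-c[:,2]+K[0,2],-K[1,1]*c[:,1]/-c[:,2]+K[1,2]]
def hsv(im): return cv2.cvtColor(im,cv2.COLOR_RGB2HSV)
RNG=dict(red=[((0,180,60),(4,255,255)),((175,180,60),(180,255,255))],
 blue=[((110,150,60),(130,255,255))],green=[((50,120,50),(78,255,255))],
 yellow=[((22,150,120),(32,255,255))],yo=[((8,190,150),(32,255,255))],white=[((0,0,170),(180,40,255))])
def mask(im,c):
    h=hsv(im);m=np.zeros(h.shape[:2],np.uint8)
    for a,b in RNG[c]: m|=cv2.inRange(h,a,b)
    return m
def blobs(m,amin=60):
    cs,_=cv2.findContours(m,cv2.RETR_EXTERNAL,cv2.CHAIN_APPROX_NONE)
    return sorted([c for c in cs if cv2.contourArea(c)>amin],key=cv2.contourArea,reverse=True)
def rect(P,c,z):
    """min-area rect of contour, cast on plane z"""
    w=ray(P,c[:,0,:],z)[:,:2].astype(np.float32)
    (cx,cy),(a,b),t=cv2.minAreaRect(w)
    if a<b: a,b,t=b,a,t+90
    return np.array([cx,cy]),a,b,((t+90)%180-90)
def grab(n,name):
    s=monitor.get_state();P=camera_params(n);im=camera(n)
    cv2.imwrite(f"pics/{name}.png",im[:,:,::-1]);return s,P,im
def go(x,y,z,yaw,s=None):
    """print shift in tool axes (cm) and rotvec for a tool-down target"""
    s=s or monitor.get_state()
    R0=Rot.from_euler('xyz',s['tool_rot']);R1=Rot.from_euler('xyz',[np.pi,0,yaw])
    t=R0.inv().apply(np.array([x,y,z])-s['eef_pos'])/10
    r=(R0.inv()*R1).as_rotvec()
    print("TCP",np.round(s['eef_pos'],1),"rpy",np.round(s['tool_rot'],3),"-> t(cm)",np.round(t,2),"rot",np.round(r,3),"rows>=",round(max(np.linalg.norm(t)/4.17,np.linalg.norm(r)/.125),1))
E
python3 - <<'E'
from h import *
P=camera_params("top");im=cv2.imread("pics/top0.png")[:,:,::-1].copy()
for c,z in [("red",10),("blue",10),("green",26),("yo",14),("white",14)]:
    for k in blobs(mask(im,c))[:7]:
        uv=k[:,0].mean(0);r=rect(P,k,z);print(c,uv.round(),np.round(r[0]),np.round(r[1:],1))
print("black stop",ray(P,[257,198],26),"weight",ray(P,[466,229],56),ray(P,[389,311],38),ray(P,[258,315],38))
cv2.imwrite("pics/crop0.png",cv2.resize(im[130:400,90:270,::-1],None,fx=2.2,fy=2.2,interpolation=cv2.INTER_CUBIC))
E
```

```text
red [329. 214.] [626. -28.] [357.9 124.7  77.9]
blue [ 37. 311.] [404. 608.] [635.  146.6   8.5]
blue [198. 181.] [708. 269.] [109.4  50.8 -73. ]
blue [153. 240.] [564. 367.] [88.4 44.5 -7.4]
blue [ 69. 355.] [324. 525.] [59.7 13.5  2.9]
blue [ 71. 323.] [389. 528.] [59.8 13.7  3. ]
blue [ 72. 292.] [456. 531.] [61.5 14.   3.7]
blue [ 74. 262.] [522. 535.] [59.1 13.7  3. ]
green [401. 226.] [ 591. -189.] [ 42.4  18.  -12.4]
yo [145. 363.] [305. 360.] [104.6  48.3 -61.5]
yo [610. 238.] [ 562. -650.] [171.   20.4   1. ]
yo [165. 301.] [432. 326.] [ 43.9  42.8 -43.5]
yo [334. 133.] [820. -46.] [94.1 17.9 89.1]
yo [147. 369.] [305. 359.] [122.3  62.9 -61.9]
white [135. 114.] [877. 427.] [87.6 85.9  4.1]
white [473. 309.] [ 408. -335.] [ 43.2  43.2 -17.6]
black stop [[659.14190217 130.54550369  26.        ]] weight [[ 573.41504943 -320.37145823   56.        ]] [[ 404.01926124 -150.9093641    38.        ]] [[399.23349714 122.18626064  38.        ]]
```

View pics/crop0.png

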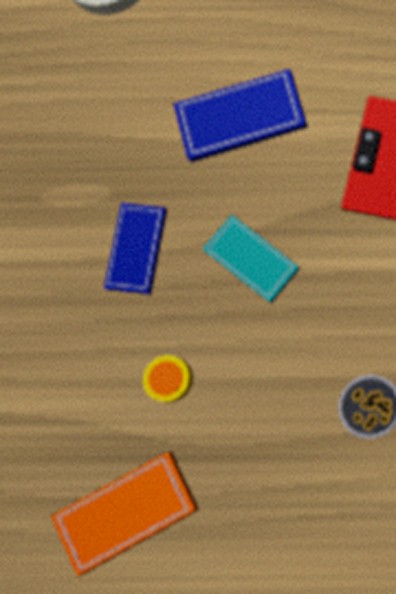

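The crop confirms that the small blue plate, at crop (135,248), is 88x44 mm against 109x51 mm for the other blue one. First I'll hover over the panel with the wrist camera.

Run:
```python
from h import *
P=camera_params("wrist");T=np.array(P["camera_from_world"]);c=-T[:3,:3].T@T[:3,3]
s=monitor.get_state();R0=Rot.from_euler('xyz',s['tool_rot'])
print("cam in tool",R0.inv().apply(c-s['eef_pos']),"look",R0.inv().apply(-T[2,:3]))
go(610,-28,330,np.radians(77.9))
```

```text
cam in tool [ 69.04417446   0.48923587 -69.96343861] look [-2.69307962e-01 -8.58225011e-04  9.63053729e-01]
TCP [ 142.9 -608.2  303.2] rpy [-3.14   0.     0.231] -> t(cm) [ 58.75 -45.79  -2.63] rot [-1.000e-03 -1.000e-03 -1.129e+00] rows>= 17.9
```

servo_tool:
  translation:
    - [58.8,-45.8,-2.6]
    - [58.8,-45.8,-2.6]
    - [58.8,-45.8,-2.6]
    - [58.8,-45.8,-2.6]
    - [58.8,-45.8,-2.6]
    - [58.8,-45.8,-2.6]
    - [58.8,-45.8,-2.6]
    - [58.8,-45.8,-2.6]
  rot:
    - [0,0,-1.13]
    - [0,0,-1.13]
    - [0,0,-1.13]
    - [0,0,-1.13]
    - [0,0,-1.13]
    - [0,0,-1.13]
    - [0,0,-1.13]
    - [0,0,-1.13]
  gripper: [1,1,1,1,1,1,1,1]

```text
clock: 0.82
eef_pos: [352.6, -347.2, 315.6]
tool_rot: [-3.141, -0.001, 1.237]
force: [1.2, 0.4, 0.0]
opening: 0.999
```

```bash
python3 -c "
from h import *
go(610,-28,330,np.radians(77.9))"
```

```text
TCP [ 352.6 -347.2  315.6] rpy [-3.141e+00 -1.000e-03  1.237e+00] -> t(cm) [38.59 13.85 -1.43] rot [-0.001 -0.001 -0.123] rows>= 9.8
```

servo_tool:
  translation:
    - [38.6,13.9,-1.4]
    - [38.6,13.9,-1.4]
    - [38.6,13.9,-1.4]
    - [38.6,13.9,-1.4]
    - [38.6,13.9,-1.4]
    - [38.6,13.9,-1.4]
    - [38.6,13.9,-1.4]
    - [38.6,13.9,-1.4]
  rot:
    - [0,0,-0.12]
    - [0,0,-0.12]
    - [0,0,-0.12]
    - [0,0,-0.12]
    - [0,0,-0.12]
    - [0,0,-0.12]
    - [0,0,-0.12]
    - [0,0,-0.12]
  gripper: [1,1,1,1,1,1,1,1]

```text
clock: 1.48
eef_pos: [561.8, -87.9, 327.0]
tool_rot: [-3.141, -0.0, 1.356]
force: [-0.3, -1.0, 0.7]
opening: 0.995
```

```bash
python3 -c "
from h import *
go(610,-28,330,np.radians(77.9))"
```

```text
TCP [561.8 -87.9 327. ] rpy [-3.141 -0.     1.356] -> t(cm) [ 6.88  3.44 -0.3 ] rot [-0.001 -0.    -0.003] rows>= 1.8
```

servo_tool:
  translation:
    - [6.9,3.4,-0.3]
    - [6.9,3.4,-0.3]
    - [6.9,3.4,-0.3]
    - [6.9,3.4,-0.3]
    - [6.9,3.4,-0.3]
  rot:
    - [0,0,0]
    - [0,0,0]
    - [0,0,0]
    - [0,0,0]
    - [0,0,0]
  gripper: [1,1,1,1,1]

```text
clock: 1.9
eef_pos: [609.4, -28.0, 329.3]
tool_rot: [-3.14, 0.0, 1.357]
force: [-0.6, -0.7, -0.4]
opening: 1.003
```

Run:
```python
from h import *
s,P,im=grab("wrist","w1")
print(s['eef_pos'],s['tool_rot'],s['qpos'].round(2))
for c,z in [("red",10),("green",26)]:
    for k in blobs(mask(im,c))[:2]: print(c,k[:,0].mean(0).round(),rect(P,k,z))
```

```text
[609.40619371 -28.00128905 329.31429281] [-3.13977266e+00  2.58726723e-04  1.35661153e+00] [ 0.36  0.42 -0.54  1.57  0.23  1.21 -0.44]
red [336. 183.] (array([627.04418945, -29.92855835]), 356.6455383300781, 123.70597076416016, 77.76107788085938)
green [335. 342.] (array([ 592.27935791, -190.24383545]), 42.223304748535156, 19.56787109375, -12.315521240234375)
```

View pics/w1.png

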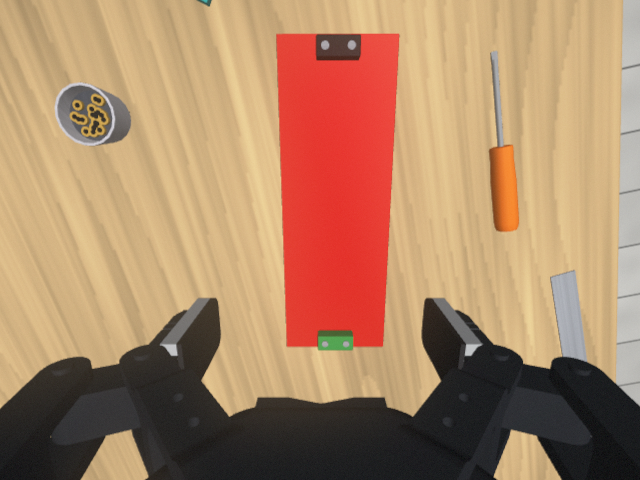

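The wrist view has the whole panel in frame: green stop (335,340), black stop (338,46), nut pot (92,112), screwdriver (503,150). The panel centre comes out at about (627,-30) with its axis at 77.8°, and the top camera agrees within 2 mm. Next I move over the plate.

```bash
python3 -c "
from h import *
go(564,367,200,np.radians(172.6))"
```

```text
TCP [609.2 -28.9 329.5] rpy [-3.140e+00  1.000e-03  1.355e+00] -> t(cm) [ 37.71 -12.87  12.95] rot [-2.000e-03 -1.000e-03 -1.657e+00] rows>= 13.3
```

servo_tool:
  translation:
    - [37.7,-12.9,13.0]
    - [37.7,-12.9,13.0]
    - [37.7,-12.9,13.0]
    - [37.7,-12.9,13.0]
    - [37.7,-12.9,13.0]
    - [37.7,-12.9,13.0]
    - [37.7,-12.9,13.0]
    - [37.7,-12.9,13.0]
  rot:
    - [0,0,-1.66]
    - [0,0,-1.66]
    - [0,0,-1.66]
    - [0,0,-1.66]
    - [0,0,-1.66]
    - [0,0,-1.66]
    - [0,0,-1.66]
    - [0,0,-1.66]
  gripper: [1,1,1,1,1,1,1,1]

```text
clock: 2.62
eef_pos: [573.3, 286.1, 225.6]
tool_rot: [-3.141, 0.0, 2.359]
force: [1.1, -0.3, -0.6]
opening: 0.996
```

```bash
python3 -c "
from h import *
go(564,367,200,np.radians(172.6))"
```

```text
TCP [573.3 286.1 225.6] rpy [-3.141  0.     2.359] -> t(cm) [6.36 5.08 2.56] rot [-0.001  0.    -0.653] rows>= 5.2
```

servo_tool:
  translation:
    - [6.4,5.1,2.6]
    - [6.4,5.1,2.6]
    - [6.4,5.1,2.6]
    - [6.4,5.1,2.6]
    - [6.4,5.1,2.6]
    - [6.4,5.1,2.6]
    - [6.4,5.1,2.6]
    - [6.4,5.1,2.6]
  rot:
    - [0,0,-0.65]
    - [0,0,-0.65]
    - [0,0,-0.65]
    - [0,0,-0.65]
    - [0,0,-0.65]
    - [0,0,-0.65]
    - [0,0,-0.65]
    - [0,0,-0.65]
  gripper: [1,1,1,1,1,1,1,1]

```text
clock: 3.28
eef_pos: [564.5, 366.0, 199.6]
tool_rot: [-3.14, 0.0, 3.004]
force: [0.4, -0.1, -1.1]
opening: 0.999
```

Run:
```python
from h import *
s,P,im=grab("wrist","w2")
print(s['eef_pos'],s['tool_rot'],s['qpos'].round(2))
for k in blobs(mask(im,"blue"),400)[:4]: print(k[:,0].mean(0).round(),rect(P,k,10))
```

```text
[564.5121617  366.00148556 199.61523109] [-3.14006602e+00  1.10981209e-04  3.00351043e+00] [-0.1   0.75 -0.88  1.53  0.61  1.15  0.33]
[576. 177.] (array([593.98278809, 564.38366699]), 348.76251220703125, 96.6409683227539, 6.168633460998535)
[322. 234.] (array([564.53833008, 366.5368042 ]), 88.25575256347656, 44.536476135253906, -6.93017578125)
[252. 389.] (array([698.7600708, 283.0821228]), 67.20111083984375, 43.72488021850586, -73.30574035644531)
[258. 372.] (array([676.98895264, 293.83355713]), 95.83012390136719, 45.76033401489258, 71.31224822998047)
```

View pics/w2.png

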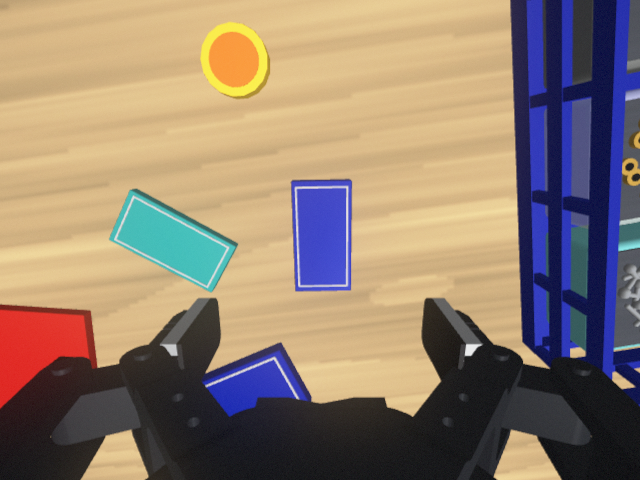

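The wrist view shows the small blue plate at (322,235), with the turquoise plate at (173,240) left of it and the basket at x>515. The jaw path is clear with a narrower opening.

```bash
python3 -c "
from h import *
go(564.5,366.5,75,3.0206)"
```

```text
TCP [564.4 366.3 199.7] rpy [-3.14   0.     3.004] -> t(cm) [-1.000e-02  4.000e-02  1.247e+01] rot [-0.001  0.    -0.016] rows>= 3.0
```

servo_tool:
  translation:
    - [0,0,3.5]
    - [0,0,7.0]
    - [0,0,9.5]
    - [0,0,11.0]
    - [0,0,12.0]
    - [0,0,12.5]
    - [0,0,12.5]
    - [0,0,12.5]
  rot:
    - [0,0,-0.016]
    - [0,0,-0.016]
    - [0,0,-0.016]
    - [0,0,-0.016]
    - [0,0,-0.016]
    - [0,0,-0.016]
    - [0,0,-0.016]
    - [0,0,-0.016]
  gripper: [0.75,0.75,0.75,0.75,0.75,0.75,0.75,0.75]

```text
clock: 4.0
eef_pos: [564.9, 366.7, 76.0]
tool_rot: [-3.142, 0.001, 3.02]
force: [-0.3, -0.4, 0.0]
opening: 0.749
```

Run:
```python
from h import *
s,P,im=grab("wrist","w3")
go(564.5,366.5,75,3.0206)
print(s['force'])
```

```text
TCP [565.  366.9  76.3] rpy [3.141e+00 2.000e-03 3.020e+00] -> t(cm) [ 0.04 -0.04  0.13] rot [ 0.     0.002 -0.001] rows>= 0.0
[-0.31708666 -0.35873773  0.02922484]
```

View pics/w3.png

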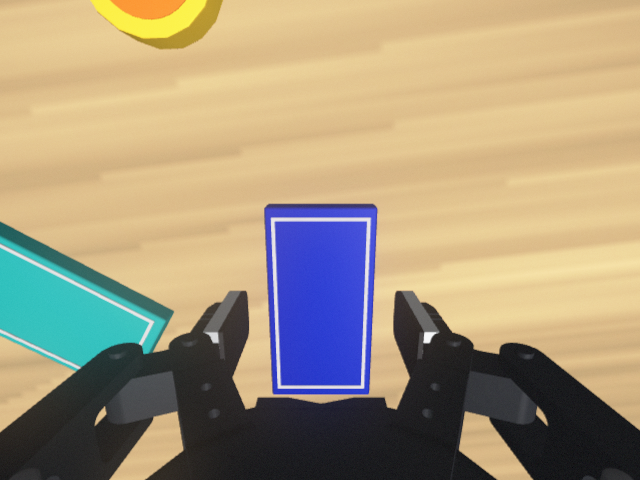

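The jaws straddle the plate, which fills (265–377, 205–393), and the turquoise corner at (172,312) is just clear. Closing now.

servo_tool:
  translation:
    - [0,0,0.1]
    - [0,0,0.1]
    - [0,0,0.1]
    - [0,0,0.1]
    - [0,0,0.1]
    - [0,0,0.1]
    - [0,0,0.1]
    - [0,0,0.1]
  rot:
    - [0,0,0]
    - [0,0,0]
    - [0,0,0]
    - [0,0,0]
    - [0,0,0]
    - [0,0,0]
    - [0,0,0]
    - [0,0,0]
  gripper: [0.4,0.4,0.4,0.4,0.4,0.4,0.4,0.4]

```text
clock: 4.72
eef_pos: [565.6, 367.5, 77.4]
tool_rot: [3.14, 0.004, 3.02]
force: [-1.0, -0.8, 7.6]
opening: 0.511
```

Run:
```python
from h import *
s,P,im=grab("wrist","w4")
print(s)
```

```text
{'clock': 4.7167, 'qpos': array([-0.14973162,  0.8873371 , -0.79034242,  1.60093851,  0.73476407,
        0.9684627 ,  0.26087476]), 'joint_vel': array([-0.00074198, -0.00104585, -0.00027133, -0.00044248, -0.00156392,
       -0.00042071, -0.00033199]), 'joint_torque': array([-3.14602302e-01, -6.92493153e+01, -1.58043462e+01, -1.92927200e+01,
        1.56863448e-01, -5.14467079e-01, -3.33288110e-03]), 'eef_pos': array([565.60116638, 367.46954367,  77.35828399]), 'tool_rot': array([3.13985414, 0.00388756, 3.01967498]), 'force': array([-0.97098401, -0.7937509 ,  7.62795293]), 'torque': array([-0.2591169 ,  0.28008196, -0.02749603]), 'opening': 0.5108054681942483}
```

View pics/w4.png

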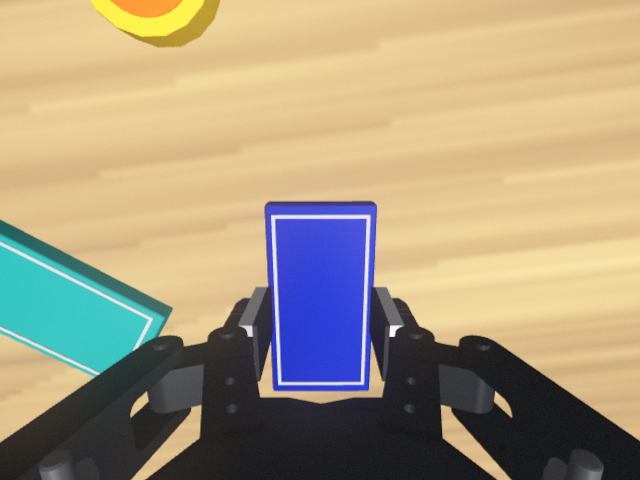

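servo_tool:
  translation:
    - [0,0,-1]
    - [0,0,-3]
    - [0,0,-6]
    - [0,0,-9]
    - [0,0,-12]
    - [0,0,-12]
    - [0,0,-12]
  rot:
    - [0,0,0]
    - [0,0,0]
    - [0,0,0]
    - [0,0,0]
    - [0,0,0]
    - [0,0,0]
    - [0,0,0]
  gripper: [0.4,0.4,0.4,0.4,0.4,0.4,0.4]

```text
clock: 5.35
eef_pos: [565.7, 368.1, 200.5]
tool_rot: [3.137, 0.008, 3.019]
force: [0.0, -0.5, -1.6]
opening: 0.504
```

Run:
```python
from h import *
s,P,im=grab("wrist","w5")
print(s['eef_pos'],s['tool_rot'],s['opening'],s['force'])
R0=Rot.from_euler('xyz',s['tool_rot'])
z=s['eef_pos'][2]-67
k=[k for k in blobs(mask(im,"blue"),400) if abs(k[:,0,0].mean()-320)<60 and k[:,0,1].mean()>150][0]
c,a,b,t=rect(P,k,z);print(k[:,0].mean(0),c,a,b,t, "in tool",R0.inv().apply(np.r_[c,z]-s['eef_pos']))
go(627,-29.5,200,np.radians(77.76))
```

```text
[565.73696416 368.06891261 200.46488724] [3.1370588  0.00753148 3.01947054] 0.5035284060187063 [ 0.035336   -0.50967096 -1.60335953]
[316.06698565 303.6523126 ] [567.35778809 364.59960938] 94.64202117919922 52.60531234741211 -7.8447113037109375 in tool [-1.526717   -3.54981295 66.99799324]
TCP [565.3 367.2 198.4] rpy [3.139 0.005 3.019] -> t(cm) [-10.96 -38.62  -0.19] rot [0.006 0.002 1.662] rows>= 13.3
```

View pics/w5.png

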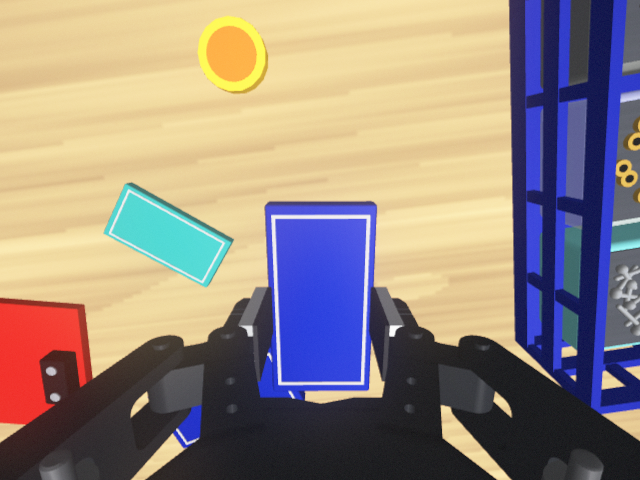

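Run:
```python
from h import *
im=cv2.imread("pics/w5.png")[:,:,::-1].copy()
P=camera_params("wrist");s=monitor.get_state();R0=Rot.from_euler('xyz',s['tool_rot'])
g=mask(im,"white"); roi=np.zeros_like(g); roi[205:392,262:380]=1
k=blobs(g*roi,20); print([cv2.boundingRect(c) for c in k])
c=max(k,key=lambda c:cv2.boundingRect(c)[2]*cv2.boundingRect(c)[3])
q=cv2.approxPolyDP(cv2.convexHull(c),5,True)[:,0];print(q)
for d in (66,68):
  z=s['eef_pos'][2]-d; X=R0.inv().apply(ray(P,q,z)-s['eef_pos']);print(d,X.round(1),X.mean(0))
  print(np.linalg.norm(X[0]-X[1]),np.linalg.norm(X[1]-X[2]))
```

```text
[(271, 215, 99, 170)]
[[369 215]
 [363 383]
 [279 384]
 [271 216]]
66 [[ 41.6  19.4  65.8]
 [-38.4  19.5  66.3]
 [-38.8 -19.9  66.2]
 [ 41.3 -20.3  65.7]] [ 1.40735432 -0.318295   65.99282686]
80.05995266906814 39.42535979499367
68 [[ 41.2  19.6  67.8]
 [-40.   19.8  68.3]
 [-40.4 -20.2  68.2]
 [ 40.9 -20.6  67.7]] [ 0.43114332 -0.31980041 67.99811895]
81.24078815872015 40.00685981449371
```

servo_tool:
  translation:
    - [-11.0,-38.6,-0.2]
    - [-11.0,-38.6,-0.2]
    - [-11.0,-38.6,-0.2]
    - [-11.0,-38.6,-0.2]
    - [-11.0,-38.6,-0.2]
    - [-11.0,-38.6,-0.2]
    - [-11.0,-38.6,-0.2]
    - [-11.0,-38.6,-0.2]
  rot:
    - [0,0,1.66]
    - [0,0,1.66]
    - [0,0,1.66]
    - [0,0,1.66]
    - [0,0,1.66]
    - [0,0,1.66]
    - [0,0,1.66]
    - [0,0,1.66]
  gripper: [0.4,0.4,0.4,0.4,0.4,0.4,0.4,0.4]

```text
clock: 6.07
eef_pos: [616.0, 35.5, 198.4]
tool_rot: [3.139, -0.0, 2.013]
force: [1.6, 0.1, -0.8]
opening: 0.502
```

```bash
python3 -c "
from h import *
go(627,-29.5,200,np.radians(77.76))"
```

```text
TCP [616.   35.5 198.4] rpy [ 3.139 -0.     2.013] -> t(cm) [-6.34 -1.79 -0.17] rot [ 0.003 -0.001  0.656] rows>= 5.2
```

servo_tool:
  translation:
    - [-6.3,-1.8,2]
    - [-6.3,-1.8,4]
    - [-6.3,-1.8,6]
    - [-6.3,-1.8,8]
    - [-6.3,-1.8,8]
    - [-6.3,-1.8,8]
    - [-6.3,-1.8,8]
    - [-6.3,-1.8,8]
  rot:
    - [0,0,0.656]
    - [0,0,0.656]
    - [0,0,0.656]
    - [0,0,0.656]
    - [0,0,0.656]
    - [0,0,0.656]
    - [0,0,0.656]
    - [0,0,0.656]
  gripper: [0.4,0.4,0.4,0.4,0.4,0.4,0.4,0.4]

```text
clock: 6.73
eef_pos: [626.3, -29.0, 117.3]
tool_rot: [3.141, -0.001, 1.359]
force: [-0.6, -0.8, -1.6]
opening: 0.503
```

Run:
```python
from h import *
s,P,im=grab("wrist","w6")
print(s['eef_pos'],s['tool_rot'],s['opening'],s['force'])
```

```text
[626.31141013 -28.99142762 117.32041624] [ 3.14105866e+00 -1.45581592e-03  1.35928460e+00] 0.5025374805600669 [-0.61155956 -0.77883543 -1.55232021]
```

View pics/w6.png

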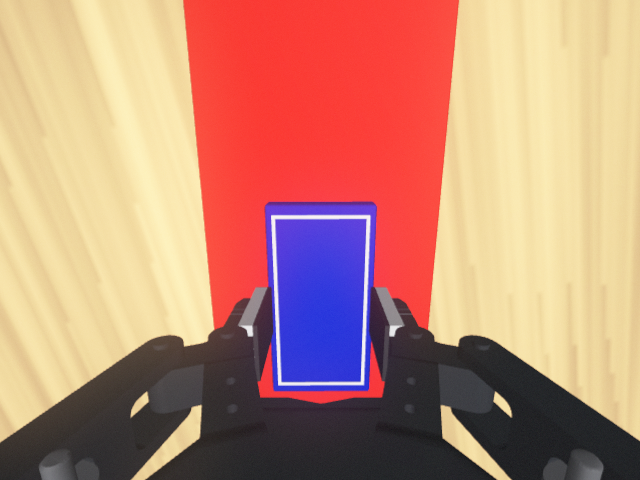

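```bash
cat >> h.py <<'E'
def edges(im,P,rows,z=10):
    m=mask(im,"red");L=[];R=[]
    for r in rows:
        x=np.where(m[r]>0)[0]; L.append((x.min()-.5,r));R.append((x.max()+.5,r))
    out=[]
    for q in (L,R):
        w=ray(P,q,z)[:,:2].astype(np.float32)
        vx,vy,x0,y0=cv2.fitLine(w,cv2.DIST_HUBER,0,.01,.01).ravel()
        if vy<0: vx,vy=-vx,-vy
        out.append((x0,y0,vx,vy))
    th=[np.degrees(np.arctan2(o[3],o[2])) for o in out]
    t=np.radians(np.mean(th));n=np.array([np.sin(t),-np.cos(t)])
    d=[n@np.array(o[:2]) for o in out]
    print("edge angles",th,"width",abs(d[0]-d[1]),"centre-line: n",n,"offset",np.mean(d))
    return t,n,np.mean(d)
E
python3 - <<'E'
from h import *
im=cv2.imread("pics/w6.png")[:,:,::-1].copy()
P=camera_params("wrist");s=monitor.get_state()
t,n,d=edges(im,P,range(20,190,4))
print("TCP lateral vs line",n@s['eef_pos'][:2]-d)
im=cv2.imread("pics/w1.png")[:,:,::-1].copy()
E
```

```text
edge angles [np.float32(77.86721), np.float32(77.75216)] width 123.91858 centre-line: n [ 0.9774516  -0.21115956] offset 619.50806
TCP lateral vs line -0.9944583281884434
```

The held plate sits at (320,297) over the red panel. It is about 1.3 mm off the centre line, so I correct that while lowering.

servo_tool:
  translation:
    - [-0.05,0.12,0.5]
    - [-0.05,0.12,1.2]
    - [-0.05,0.12,2.0]
    - [-0.05,0.12,2.5]
    - [-0.05,0.12,2.8]
    - [-0.05,0.12,2.9]
    - [-0.05,0.12,2.95]
    - [-0.05,0.12,2.95]
  rot:
    - [0,0,0]
    - [0,0,0]
    - [0,0,0]
    - [0,0,0]
    - [0,0,0]
    - [0,0,0]
    - [0,0,0]
    - [0,0,0]
  gripper: [0.4,0.4,0.4,0.4,0.4,0.4,0.4,0.4]

```text
clock: 7.45
eef_pos: [627.7, -29.6, 88.2]
tool_rot: [3.14, -0.002, 1.359]
force: [0.9, -0.8, -1.4]
opening: 0.511
```

```bash
python3 -c "
from h import *
s=monitor.get_state();print(s['eef_pos'],s['tool_rot'],s['force'])
n=np.array([.9775,-.2112]);u=np.array([.2112,.9775]);print(n@s['eef_pos'][:2],u@s['eef_pos'][:2])"
```

```text
[627.74725541 -29.64641776  88.20875603] [ 3.14028521e+00 -1.75641347e-03  1.35941475e+00] [ 0.8611785  -0.75997453 -1.36880973]
619.8842655971158 103.60084697836122
```

Not touching yet; I'll ease down until there's contact.

servo_tool:
  translation:
    - [0,0,0.1]
    - [0,0,0.15]
    - [0,0,0.2]
    - [0,0,0.2]
  rot:
    - [0,0,0]
    - [0,0,0]
    - [0,0,0]
    - [0,0,0]
  gripper: [0.4,0.4,0.4,0.4]

```text
clock: 7.78
eef_pos: [628.1, -29.5, 87.4]
tool_rot: [3.139, -0.002, 1.359]
force: [-2.9, 0.2, 6.0]
opening: 0.505
```

servo_tool:
  translation:
    - [0,0,0]
    - [0,0,0]
    - [0,0,0]
    - [0,0,0]
    - [0,0,-1]
    - [0,0,-4]
    - [0,0,-8]
    - [0,0,-11.3]
  rot:
    - [0,0,0]
    - [0,0,0]
    - [0,0,0]
    - [0,0,0]
    - [0,0,0]
    - [0,0,0]
    - [0,0,0]
    - [0,0,0]
  gripper: [0.75,0.75,0.8,0.8,0.8,0.9,1,1]

```text
clock: 8.45
eef_pos: [627.7, -29.4, 202.7]
tool_rot: [3.139, -0.002, 1.36]
force: [1.6, -0.8, 0.4]
opening: 1.001
```

servo_tool:
  translation:
    - [-3,0,-8]
    - [-3,0,-8]
    - [-3,0,-8]
    - [-3,0,-8]
  rot:
    - [0,0,0]
    - [0,0,0]
    - [0,0,0]
    - [0,0,0]
  gripper: [1,1,1,1]

```text
clock: 8.78
eef_pos: [622.3, -60.1, 286.7]
tool_rot: [3.133, -0.002, 1.358]
force: [0.7, 0.7, -1.0]
opening: 1.0
```

```bash
cat >> h.py <<'E'
def panelcheck(im,P,objs=()):
    """panel quad from all four red edges; returns centre, angle"""
    m=cv2.morphologyEx(mask(im,"red"),cv2.MORPH_CLOSE,np.ones((3,3)))
    k=blobs(m,2000)[0]
    c,a,b,t=rect(P,k,10); print("panel",c,a,b,t); return c,t
E
python3 - <<'E'
from h import *
s,P,im=grab("wrist","w7")
print(s['eef_pos'],s['tool_rot'])
c,t=panelcheck(im,P)
edges(im,P,list(range(60,180,6)))
for k in blobs(mask(im,"green"),50)[:1]: print("green",rect(P,k,26))
for k in blobs(mask(im,"blue"),400)[:3]:
    r=rect(P,k,20);d=r[0]-c;th=np.radians(t);u=np.array([np.cos(th),np.sin(th)]);print("blue",r,"along",d@u,"across",d@[u[1],-u[0]])
E
```

```text
[622.28212565 -60.06895781 286.65501737] [ 3.13300427e+00 -2.07868014e-03  1.35774846e+00]
panel [625.50933838 -37.16389465] 344.3534851074219 123.9095687866211 77.76980590820312
edge angles [np.float32(77.60596), np.float32(77.86938)] width 123.597595 centre-line: n [ 0.9771854 -0.212388 ] offset 619.15356
green (array([ 592.57141113, -191.16105652]), 41.558265686035156, 18.514698028564453, -12.608772277832031)
blue (array([629.37878418, -27.71364594]), 87.71543884277344, 44.470394134521484, 78.1361083984375) along 10.055472415408364 across 1.7796870919216081
```

View pics/w7.png

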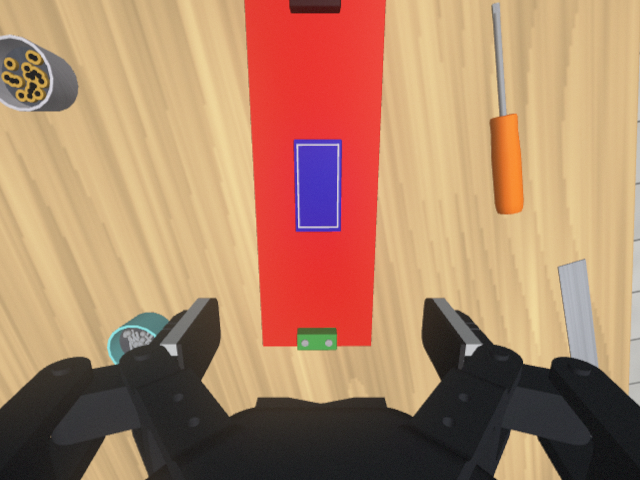

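The plate lies on the panel at (318,185), but the far panel end is cut off. I go back to the earlier overview pose to check properly.

```bash
python3 -c "
from h import *
go(612,-22,330,np.radians(77.8))"
```

```text
TCP [621.4 -59.3 284.2] rpy [ 3.137e+00 -2.000e-03  1.359e+00] -> t(cm) [ 3.46 -1.68 -4.58] rot [ 0.005 -0.002  0.001] rows>= 1.4
```

servo_tool:
  translation:
    - [3.5,-1.0,-4.6]
    - [3.5,-1.0,-4.6]
    - [3.5,-1.0,-4.6]
    - [3.5,-1.0,-4.6]
    - [3.5,-1.0,-4.6]
    - [3.5,-1.0,-4.6]
  rot:
    - [0.005,0,0]
    - [0.005,0,0]
    - [0.005,0,0]
    - [0.005,0,0]
    - [0.005,0,0]
    - [0.005,0,0]
  gripper: [1,1,1,1,1,1]

```text
clock: 9.33
eef_pos: [618.2, -24.0, 328.1]
tool_rot: [-3.138, -0.001, 1.358]
force: [0.0, -0.7, -0.4]
opening: 1.0
```

```bash
cat > chk.py <<'E'
from h import *
import sys
for cam,tag in (("wrist",sys.argv[1]),("top",sys.argv[1]+"t")):
    s,P,im=grab(cam,tag)
    print(cam,s['eef_pos'].round(1),s['tool_rot'].round(4))
    c,t=panelcheck(im,P);th=np.radians(t);u=np.array([np.cos(th),np.sin(th)]);n=np.array([u[1],-u[0]])
    def rep(nm,col,z,amin,lo,hi):
        for k in blobs(mask(im,col),amin):
            r=rect(P,k,z);d=r[0]-c
            if lo<r[1]<hi and abs(d@u)<185 and abs(d@n)<62: print(" ",nm,r[0].round(1),np.round(r[1:],1),"along",round(d@u,1),"across",round(d@n,1),"dyaw",round((r[3]-t+90)%180-90,1))
    rep("green","green",26,30,30,50)
    rep("plate","blue",20,100,70,100)
    rep("tile","white",24,100,35,60)
    rep("refl","yo",24,100,35,60)
E
python3 chk.py c1
```

```text
wrist [618.2 -24.  328.1] [-3.1382e+00 -1.0000e-03  1.3580e+00]
panel [627.07232666 -30.23269653] 356.4101257324219 123.71610260009766 77.80776977539062
  green [ 592.2 -190.5] [ 42.2  19.7 -11.1] along -164.1 across -0.2 dyaw -89.0
  plate [629.7 -27.9] [76.2 35.5 77.7] along 2.8 across 2.1 dyaw -0.1
top [618.3 -24.  328.3] [-3.1386e+00 -1.2000e-03  1.3578e+00]
panel [636.72851562  22.37515259] 253.99168395996094 124.33218383789062 77.94609832763672
  plate [627.1 -26.3] [88.5 42.7 77.9] along -49.6 across 0.7 dyaw -0.1
```

View pics/c1.png

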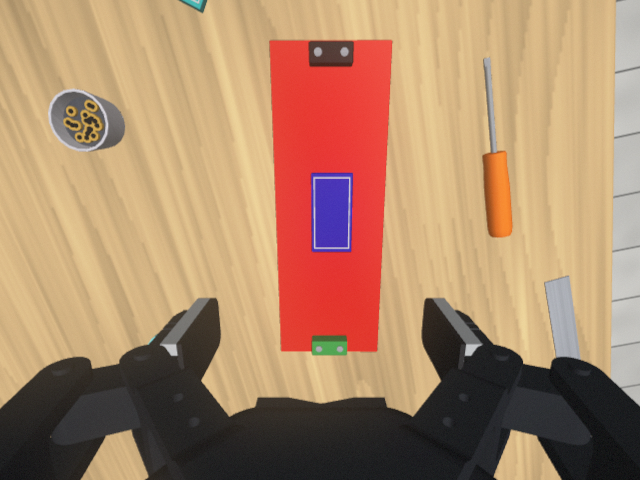

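The plate reads about +2.3 mm along and +1.5 mm across from the panel centre, and both cameras agree roughly. I'll regrasp and shift it back.

```bash
python3 -c "
from h import *
go(627.9,-29.5,90,1.359)"
```

```text
TCP [618.4 -23.9 328.7] rpy [-3.139e+00 -1.000e-03  1.358e+00] -> t(cm) [-0.38  1.11 23.86] rot [-0.003 -0.001 -0.001] rows>= 5.7
```

servo_tool:
  translation:
    - [-0.4,1.1,4]
    - [-0.4,1.1,8]
    - [-0.4,1.1,12]
    - [-0.4,1.1,16]
    - [-0.4,1.1,19]
    - [-0.4,1.1,22]
    - [-0.4,1.1,23.5]
    - [-0.4,1.1,23.9]
  rot:
    - [0,0,0]
    - [0,0,0]
    - [0,0,0]
    - [0,0,0]
    - [0,0,0]
    - [0,0,0]
    - [0,0,0]
    - [0,0,0]
  gripper: [0.8,0.8,0.8,0.8,0.8,0.8,0.8,0.8]

```text
clock: 10.1
eef_pos: [625.4, -30.3, 85.3]
tool_rot: [-3.133, -0.0, 1.357]
force: [-1.2, -1.0, -0.6]
opening: 0.803
```

```bash
python3 -c "
from h import *
go(627.9,-29.5,88.5,1.359)"
```

```text
TCP [625.4 -30.3  85.3] rpy [-3.133 -0.     1.357] -> t(cm) [ 0.14  0.22 -0.32] rot [-0.009 -0.    -0.002] rows>= 0.1
```

servo_tool:
  translation:
    - [0.14,0.22,-0.3]
    - [0.14,0.22,-0.3]
    - [0.14,0.22,-0.3]
  rot:
    - [-0.008,0,0]
    - [-0.008,0,0]
    - [-0.008,0,0]
  gripper: [0.8,0.8,0.8]

```text
clock: 10.35
eef_pos: [628.7, -29.4, 89.7]
tool_rot: [3.141, -0.001, 1.357]
force: [1.2, -0.5, 0.5]
opening: 0.802
```

```bash
python3 -c "
from h import *
go(627.9,-29.5,88.5,1.359)
s,P,im=grab('wrist','w8')
print(proj(P,[[*(s['eef_pos'][:2]),20]]))
k=[k for k in blobs(mask(im,'blue'),400)][0];print(rect(P,k,20),k[:,0].min(0),k[:,0].max(0))
go(627.9,-29.5,88.5,1.359)
"
```

```text
TCP [628.7 -29.4  89.7] rpy [ 3.141e+00 -1.000e-03  1.357e+00] -> t(cm) [-0.03 -0.08  0.11] rot [ 0.001 -0.001 -0.002] rows>= 0.0
[[318.926014  306.7826179]]
(array([629.36340332, -27.69749451]), 88.4208755493164, 44.97186279296875, 77.8207015991211) [265 205] [373 387]
TCP [628.8 -29.5  89.8] rpy [ 3.140e+00 -1.000e-03  1.357e+00] -> t(cm) [-0.02 -0.08  0.13] rot [ 0.001 -0.001 -0.002] rows>= 0.0
```

View pics/w8.png

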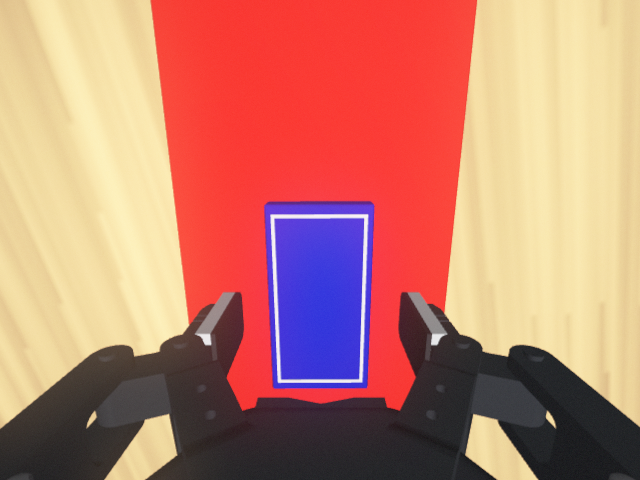

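servo_tool:
  translation:
    - [0,0,0.1]
    - [0,0,0.1]
    - [0,0,0.1]
    - [0,0,0.1]
    - [0,0,0.1]
    - [0,0,0.1]
    - [0,0,-0.4]
    - [-0.23,-0.17,-0.5]
  rot:
    - [0,0,0]
    - [0,0,0]
    - [0,0,0]
    - [0,0,0]
    - [0,0,0]
    - [0,0,0]
    - [0,0,0]
    - [0,0,0]
  gripper: [0.4,0.4,0.4,0.4,0.4,0.4,0.4,0.4]

```text
clock: 11.07
eef_pos: [627.5, -30.9, 96.4]
tool_rot: [3.138, -0.001, 1.358]
force: [-0.2, 0.1, -0.6]
opening: 0.398
```

```bash
python3 -c "
from h import *
c=np.array([628.75,-29.45]);u=np.array([.2112,.9775]);n=np.array([.9775,-.2112]);c=c-2.3*u-1.7*n;print(c)
go(*c,88,1.359)
"
```

```text
[626.60249 -31.33921]
TCP [627.5 -30.9  96.4] rpy [ 3.138e+00 -1.000e-03  1.358e+00] -> t(cm) [-0.06 -0.08  0.84] rot [ 0.004 -0.001 -0.001] rows>= 0.2
```

The opening shut to 0.40, so the grip missed. Looking before anything else.

```bash
python3 -c "
from h import *
s,P,im=grab('wrist','w9')
k=[k for k in blobs(mask(im,'blue'),400)][0];print(rect(P,k,20),k[:,0].min(0),k[:,0].max(0))
"
```

```text
(array([626.6595459, -27.4021759]), 77.36714935302734, 37.087867736816406, 77.85710144042969) [272 212] [356 366]
```

View pics/w9.png

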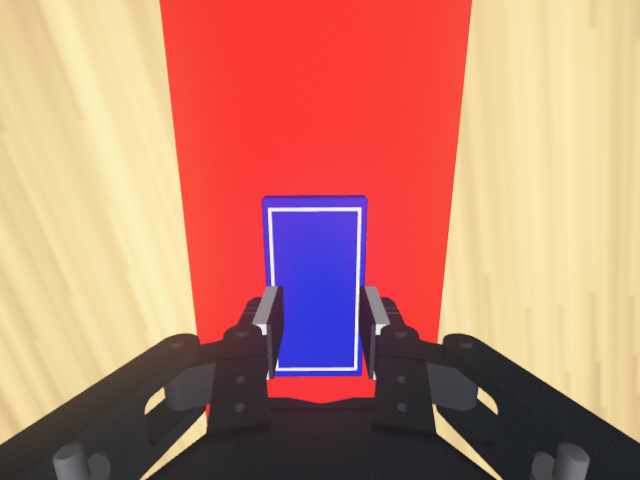

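The plate is still flat on the panel at (315,285), with the fingers just above it at 0.40. I reopen, go lower and regrip.

servo_tool:
  translation:
    - [0,0,-0.3]
    - [0,0,-0.3]
    - [0,0,-0.3]
    - [0,0,-0.3]
    - [0.1,0,0.3]
    - [0.1,0,0.9]
    - [0.1,0,1.0]
    - [0.1,0,1.0]
  rot:
    - [0,0,0]
    - [0,0,0]
    - [0,0,0]
    - [0,0,0]
    - [0,0,0]
    - [0,0,0]
    - [0,0,0]
    - [0,0,0]
  gripper: [0.8,0.8,0.8,0.8,0.8,0.8,0.8,0.8]

```text
clock: 11.78
eef_pos: [626.2, -30.7, 84.6]
tool_rot: [3.141, -0.0, 1.357]
force: [-0.2, -0.6, 0.4]
opening: 0.801
```

```bash
python3 -c "
from h import *
s,P,im=grab('wrist','w10')
k=[k for k in blobs(mask(im,'blue'),400)][0];print(rect(P,k,20),k[:,0].min(0),k[:,0].max(0))
edges(im,P,range(20,190,4));print(s['force'])
go(626.7,-29,86,1.359)
"
```

```text
(array([626.75      , -27.06401443]), 88.66728973388672, 44.98277282714844, 77.91481018066406) [262 202] [374 391]
edge angles [np.float32(77.899734), np.float32(77.75813)] width 123.62598 centre-line: n [ 0.9775225 -0.2108312] offset 619.26044
[-0.16140307 -0.61567402  0.35318426]
TCP [626.4 -30.7  85.1] rpy [ 3.141 -0.     1.357] -> t(cm) [ 0.17 -0.01 -0.09] rot [ 0.001 -0.    -0.002] rows>= 0.0
```

servo_tool:
  translation:
    - [0.1,0,0]
    - [0.1,0,0]
    - [0.1,0,0]
    - [0.1,0,0]
    - [0.1,0,0]
    - [0.1,0,0]
    - [0.1,0,0]
    - [0.1,0,0]
  rot:
    - [0,0,0]
    - [0,0,0]
    - [0,0,0]
    - [0,0,0]
    - [0,0,0]
    - [0,0,0]
    - [0,0,0]
    - [0,0,0]
  gripper: [0.4,0.4,0.4,0.4,0.4,0.4,0.4,0.4]

```text
clock: 12.5
eef_pos: [626.9, -29.4, 85.6]
tool_rot: [3.14, -0.001, 1.357]
force: [-0.8, 1.2, 5.4]
opening: 0.511
```

servo_tool:
  translation:
    - [0,0,-0.3]
    - [0,0,-0.6]
    - [-0.2,0.03,-0.6]
    - [-0.2,0.03,-0.6]
    - [-0.2,0.03,-0.6]
  rot:
    - [0,0,0]
    - [0,0,0]
    - [0,0,0]
    - [0,0,0]
    - [0,0,0]
  gripper: [0.4,0.4,0.4,0.4,0.4]

```text
clock: 12.92
eef_pos: [626.6, -31.9, 91.4]
tool_rot: [3.14, -0.0, 1.357]
force: [0.4, -0.5, -1.4]
opening: 0.511
```

```bash
python3 -c "
from h import *
s,P,im=grab('wrist','w11')
z=s['eef_pos'][2]-67
k=[k for k in blobs(mask(im,'blue'),400)][0];r=rect(P,k,z);print(r,z,s['opening'])
t,n,d=edges(im,P,range(20,190,4));print(s['force'])
print('across',n@r[0]-d,'u',np.array([-n[1],n[0]])@r[0])
go(626.5,-31.4,87,1.359)
"
```

```text
(array([627.5793457 , -30.47494507]), 89.55721282958984, 45.819766998291016, 77.8045883178711) 24.355340906785045 0.5113328322080043
edge angles [np.float32(77.96856), np.float32(77.806404)] width 123.65906 centre-line: n [ 0.9777374  -0.20983219] offset 619.4544
[ 0.36892432 -0.48465124 -1.42822381]
across 0.5480323243828025 u 101.88985505676828
TCP [626.5 -31.8  91.3] rpy [ 3.14  -0.     1.357] -> t(cm) [ 0.03 -0.01  0.43] rot [ 0.001 -0.    -0.002] rows>= 0.1
```

servo_tool:
  translation:
    - [0.07,-0.04,0.3]
    - [0.07,-0.04,0.5]
    - [0.07,-0.04,0.6]
    - [0.07,-0.04,0.65]
    - [0.07,-0.04,0.65]
  rot:
    - [0,0,0]
    - [0,0,0]
    - [0,0,0]
    - [0,0,0]
    - [0,0,0]
  gripper: [0.4,0.4,0.4,0.4,0.4]

```text
clock: 13.38
eef_pos: [626.1, -30.8, 85.6]
tool_rot: [3.141, 0.0, 1.357]
force: [-3.4, -0.7, 9.2]
opening: 0.509
```

Contact. I release and rise to the overview pose.

servo_tool:
  translation:
    - [0,0,-0.1]
    - [0,0,-0.1]
    - [0,0,-0.1]
    - [0,0,-0.1]
    - [0,0,-1]
    - [0,0,-4]
    - [0,0,-8]
    - [0,0,-12]
  rot:
    - [0,0,0]
    - [0,0,0]
    - [0,0,0]
    - [0,0,0]
    - [0,0,0]
    - [0,0,0]
    - [0,0,0]
    - [0,0,0]
  gripper: [0.75,0.8,0.8,0.8,0.8,0.9,1,1]

```text
clock: 14.05
eef_pos: [625.3, -30.6, 206.6]
tool_rot: [-3.14, 0.0, 1.358]
force: [1.6, 0.8, -0.5]
opening: 1.0
```

servo_tool:
  translation:
    - [0,-1.2,-4]
    - [0,-1.2,-8]
    - [0,-1.2,-12]
    - [0,-1.2,-12.5]
    - [0,-1.2,-12.5]
    - [0,-1.2,-12.5]
  rot:
    - [0,0,0]
    - [0,0,0]
    - [0,0,0]
    - [0,0,0]
    - [0,0,0]
    - [0,0,0]
  gripper: [1,1,1,1,1,1]

```text
clock: 14.55
eef_pos: [613.5, -28.2, 331.8]
tool_rot: [-3.141, 0.0, 1.358]
force: [-0.3, -0.2, -0.2]
opening: 0.999
```

```bash
python3 chk.py c2; python3 -c "
from h import *
go(408,-335,200,np.radians(77.9))"
```

```text
wrist [613.5 -28.2 331.8] [-3.1409e+00  4.0000e-04  1.3575e+00]
panel [627.03369141 -30.64607239] 357.17803955078125 123.59943389892578 77.80610656738281
  green [ 592.6 -190.5] [ 41.3  18.3 -12.3] along -163.5 across 0.1 dyaw 89.9
  plate [627.4 -29.1] [76.9 35.7 78.4] along 1.6 across 0.0 dyaw 0.6
top [613.1 -28.3 330.6] [-3.1388e+00  7.0000e-04  1.3575e+00]
panel [636.52264404  21.31906891] 256.16986083984375 124.3316650390625 77.95907592773438
  plate [625.  -27.1] [87.8 42.6 77.9] along -49.7 across -1.2 dyaw -0.0
TCP [613.  -28.4 329.9] rpy [-3.138e+00  1.000e-03  1.358e+00] -> t(cm) [-34.3  -13.5   13.07] rot [-0.004  0.001 -0.002] rows>= 9.4
```

View pics/c2.png

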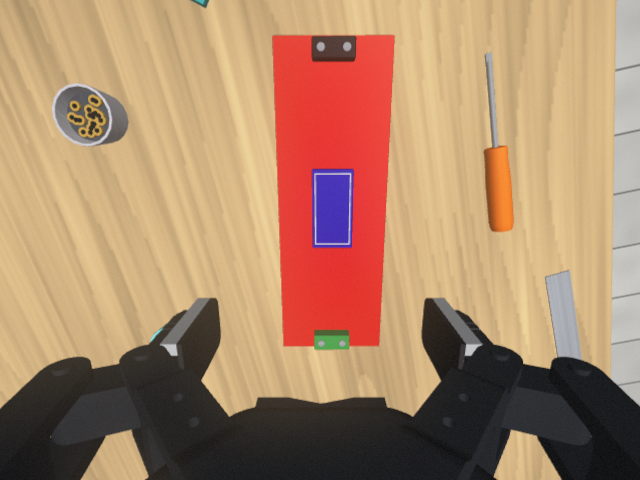

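Plate centred within about 1.5 mm: at (332,207) between the stops (333,47) and (331,340). Next is the tile at the right of the top picture. I go there with a turn so the tool's -x lies along the arrow.

```bash
python3 -c "
from h import *
im=cv2.imread('pics/top0.png');cv2.imwrite('pics/crop1.png',cv2.resize(im[280:340,440:510],None,fx=6,fy=6,interpolation=cv2.INTER_CUBIC))
go(408,-335,200,np.radians(162.4))"
```

```text
TCP [613.  -28.4 329.9] rpy [-3.138e+00  1.000e-03  1.358e+00] -> t(cm) [-34.3  -13.5   13.07] rot [-0.004 -0.002 -1.477] rows>= 11.8
```

View pics/crop1.png

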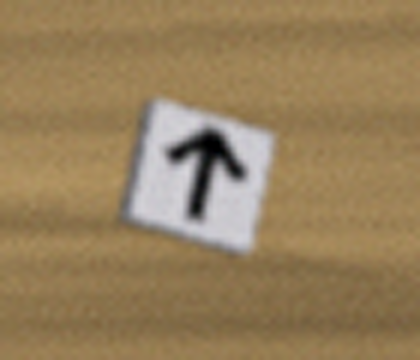

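The arrow tile in the crop points up and slightly right, which is about -15° in world.

servo_tool:
  translation:
    - [-34.3,-13.5,8]
    - [-34.3,-13.5,8]
    - [-34.3,-13.5,8]
    - [-34.3,-13.5,8]
    - [-34.3,-13.5,8]
    - [-34.3,-13.5,8]
    - [-34.3,-13.5,8]
    - [-34.3,-13.5,8]
  rot:
    - [0,0,-1.48]
    - [0,0,-1.48]
    - [0,0,-1.48]
    - [0,0,-1.48]
    - [0,0,-1.48]
    - [0,0,-1.48]
    - [0,0,-1.48]
    - [0,0,-1.48]
  gripper: [1,1,1,1,1,1,1,1]

```text
clock: 15.32
eef_pos: [434.9, -293.3, 260.0]
tool_rot: [-3.14, -0.005, 2.34]
force: [1.1, 0.2, -0.7]
opening: 0.996
```

```bash
python3 -c "
from h import *
go(408,-335,200,np.radians(162.4))"
```

```text
TCP [ 434.9 -293.3  260. ] rpy [-3.14  -0.005  2.34 ] -> t(cm) [-1.16 -4.82  6.  ] rot [-0.001 -0.006 -0.494] rows>= 4.0
```

servo_tool:
  translation:
    - [-1.2,-4.8,6]
    - [-1.2,-4.8,6]
    - [-1.2,-4.8,6]
    - [-1.2,-4.8,6]
    - [-1.2,-4.8,6]
    - [-1.2,-4.8,6]
    - [-1.2,-4.8,6]
  rot:
    - [0,-0.005,-0.5]
    - [0,-0.005,-0.5]
    - [0,-0.005,-0.5]
    - [0,-0.005,-0.5]
    - [0,-0.005,-0.5]
    - [0,-0.005,-0.5]
    - [0,-0.005,-0.5]
  gripper: [1,1,1,1,1,1,1]

```text
clock: 15.9
eef_pos: [408.4, -334.8, 199.6]
tool_rot: [3.141, -0.002, 2.837]
force: [-0.4, -0.3, -0.2]
opening: 1.0
```

Run:
```python
from h import *
s,P,im=grab("wrist","w12")
print(s['eef_pos'],s['tool_rot'],s['qpos'].round(2))
for k in blobs(mask(im,"white"),800)[:4]:
    if k[:,0,1].mean()<290: r=rect(P,k,14);print(k[:,0].mean(0).round(),r)
```

```text
[ 408.43175746 -334.76813233  199.55369245] [ 3.14113460e+00 -1.67502313e-03  2.83683013e+00] [ 1.17  0.47 -0.74  1.9   0.4   0.92  1.5 ]
[317. 238.] (array([ 407.79849243, -337.61502075]), 43.617191314697266, 43.347774505615234, 72.41548919677734)
```

View pics/w12.png

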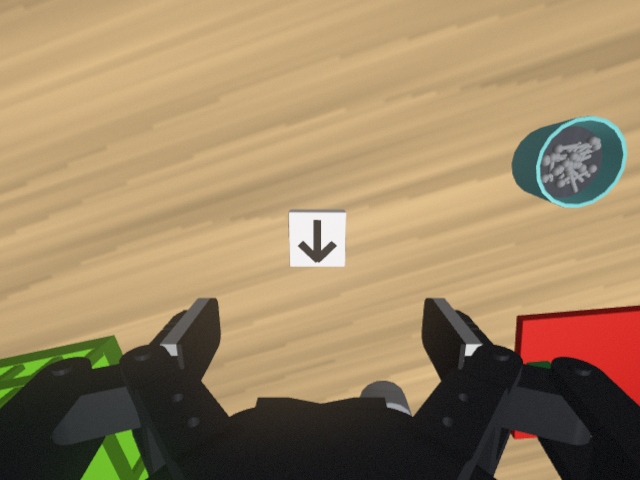

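```bash
python3 -c "
from h import *
go(407.8,-337.6,77,2.8345)"
```

```text
TCP [ 408.6 -334.8  199.8] rpy [-3.142e+00 -1.000e-03  2.838e+00] -> t(cm) [-0.02 -0.29 12.28] rot [-0.    -0.001  0.003] rows>= 2.9
```

servo_tool:
  translation:
    - [0,-0.29,3.5]
    - [0,-0.29,7.0]
    - [0,-0.29,9.5]
    - [0,-0.29,11.0]
    - [0,-0.29,12.0]
    - [0,-0.29,12.3]
    - [0,-0.29,12.3]
    - [0,-0.29,12.3]
  rot:
    - [0,0,0]
    - [0,0,0]
    - [0,0,0]
    - [0,0,0]
    - [0,0,0]
    - [0,0,0]
    - [0,0,0]
    - [0,0,0]
  gripper: [0.8,0.8,0.8,0.8,0.8,0.8,0.8,0.8]

```text
clock: 16.62
eef_pos: [408.3, -337.7, 77.8]
tool_rot: [-3.141, 0.0, 2.837]
force: [-0.3, 0.1, -0.2]
opening: 0.804
```

```bash
python3 -c "
from h import *
s,P,im=grab('wrist','w13')
for k in blobs(mask(im,'white'),800)[:4]:
    if k[:,0,1].mean()<330: r=rect(P,k,14);print(k[:,0].mean(0).round(),r)
go(407.8,-337.6,77,2.8345);print(s['force'])"
```

```text
[321. 307.] (array([ 407.44497681, -337.59170532]), 43.62900161743164, 42.987831115722656, 72.4703140258789)
TCP [ 408.3 -337.8   78. ] rpy [-3.141  0.     2.837] -> t(cm) [0.05 0.01 0.1 ] rot [-0.001  0.     0.003] rows>= 0.0
[-0.30959035  0.10254106 -0.15027374]
```

View pics/w13.png

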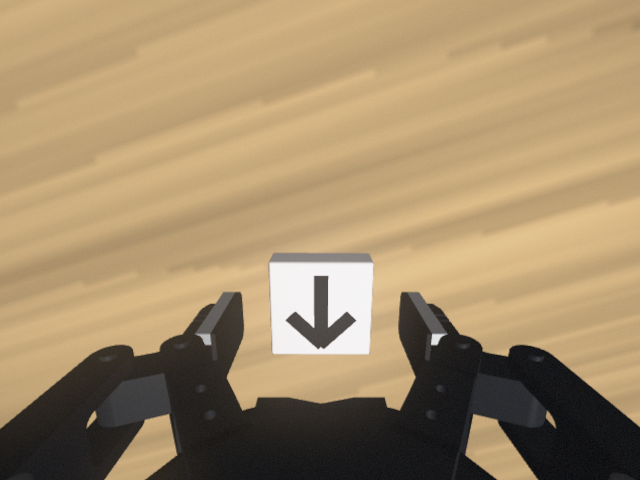

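The tile is at (321,307), centred between the jaws with the arrow pointing toward the hand. Closing and lifting.

servo_tool:
  translation:
    - [0,0,0.05]
    - [0,0,0.05]
    - [0,0,0.05]
    - [0,0,0.05]
    - [0,0,0.05]
    - [0,0,0.05]
    - [0,0,0.05]
    - [0,0,0.05]
  rot:
    - [0,0,0]
    - [0,0,0]
    - [0,0,0]
    - [0,0,0]
    - [0,0,0]
    - [0,0,0]
    - [0,0,0]
    - [0,0,0]
  gripper: [0.3,0.3,0.3,0.3,0.3,0.3,0.3,0.3]

```text
clock: 17.33
eef_pos: [408.9, -338.3, 79.0]
tool_rot: [-3.139, 0.002, 2.837]
force: [-1.8, 0.7, 9.8]
opening: 0.492
```

servo_tool:
  translation:
    - [0,0,-1]
    - [0,0,-3]
    - [0,0,-6]
    - [0,0,-9]
    - [0,0,-9]
    - [0,0,-9]
  rot:
    - [0,0,0]
    - [0,0,0]
    - [0,0,0]
    - [0,0,0]
    - [0,0,0]
    - [0,0,0]
  gripper: [0.3,0.3,0.3,0.3,0.3,0.3]

```text
clock: 17.83
eef_pos: [409.4, -338.8, 171.3]
tool_rot: [-3.137, 0.006, 2.836]
force: [0.5, -1.2, -0.9]
opening: 0.488
```

```bash
python3 -c "
from h import *
s,P,im=grab('wrist','w14')
R0=Rot.from_euler('xyz',s['tool_rot'])
for k in blobs(mask(im,'white'),800)[:4]:
    if k[:,0,1].mean()<330:
      for d in (60,63,66):
        z=s['eef_pos'][2]-d;r=rect(P,k,z);print(d,r,R0.inv().apply(np.r_[r[0],z]-s['eef_pos']),s['tool_rot'])
u=np.array([.2112,.9775]);c=np.array([627.0,-30.3])-100*u;print(c);go(*c,160,np.radians(77.8))"
```

```text
60 (array([ 405.78271484, -338.04663086]), 42.105201721191406, 41.69221496582031, 72.4804916381836) [ 4.06750262 -0.13040084 59.97795002] [-3.13728336  0.00595781  2.83634447]
63 (array([ 407.19839478, -338.5071106 ]), 43.080352783203125, 42.657752990722656, 72.48050689697266) [ 2.59677799 -0.1311736  62.98679693] [-3.13728336  0.00595781  2.83634447]
66 (array([ 408.61407471, -338.96755981]), 44.05546951293945, 43.62331008911133, 72.48050689697266) [ 1.12606254 -0.13191726 65.99564366] [-3.13728336  0.00595781  2.83634447]
[ 605.88 -128.05]
TCP [ 408.6 -338.4  169.9] rpy [-3.138  0.004  2.836] -> t(cm) [-12.49  26.     0.94] rot [-0.     0.005  1.479] rows>= 11.8
```

View pics/w14.png

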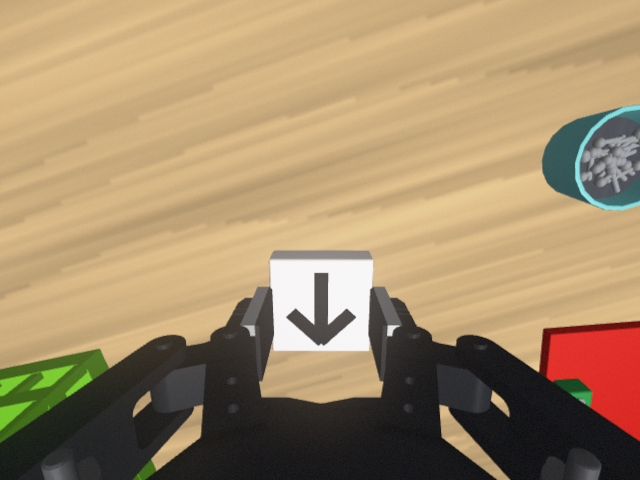

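servo_tool:
  translation:
    - [-12.5,26,1]
    - [-12.5,26,1]
    - [-12.5,26,1]
    - [-12.5,26,1]
    - [-12.5,26,1]
    - [-12.5,26,1]
    - [-12.5,26,1]
    - [-12.5,26,1]
  rot:
    - [0,0,1.48]
    - [0,0,1.48]
    - [0,0,1.48]
    - [0,0,1.48]
    - [0,0,1.48]
    - [0,0,1.48]
    - [0,0,1.48]
    - [0,0,1.48]
  gripper: [0.3,0.3,0.3,0.3,0.3,0.3,0.3,0.3]

```text
clock: 18.55
eef_pos: [610.2, -118.2, 158.4]
tool_rot: [3.136, -0.001, 1.846]
force: [0.1, 1.3, 0.1]
opening: 0.489
```

```bash
python3 -c "
from h import *
go(605.0,-129.1,117,np.radians(77.8))"
```

```text
TCP [ 610.2 -118.2  158.4] rpy [ 3.136e+00 -1.000e-03  1.846e+00] -> t(cm) [-0.91 -0.82  4.14] rot [ 0.005 -0.002  0.489] rows>= 3.9
```

servo_tool:
  translation:
    - [-0.9,-0.8,2]
    - [-0.9,-0.8,3]
    - [-0.9,-0.8,4.1]
    - [-0.9,-0.8,4.1]
    - [-0.9,-0.8,4.1]
    - [-0.9,-0.8,4.1]
    - [-0.9,-0.8,4.1]
  rot:
    - [0.005,0,0.49]
    - [0.005,0,0.49]
    - [0.005,0,0.49]
    - [0.005,0,0.49]
    - [0.005,0,0.49]
    - [0.005,0,0.49]
    - [0.005,0,0.49]
  gripper: [0.3,0.3,0.3,0.3,0.3,0.3,0.3]

```text
clock: 19.13
eef_pos: [605.0, -128.8, 117.0]
tool_rot: [-3.14, -0.002, 1.36]
force: [0.1, -0.7, -1.1]
opening: 0.489
```

Run:
```python
from h import *
s,P,im=grab('wrist','w15')
print(s['force'],s['opening'])
t,n,d=edges(im,P,list(range(20,60,4)));print(n@s['eef_pos'][:2]-d)
z=s['eef_pos'][2]-65
for k in blobs(mask(im,'white'),800)[:4]:
    if 250<k[:,0,1].mean()<330: r=rect(P,k,z);print("tile",r,"across",n@r[0]-d)
for k in blobs(mask(im,'blue'),800)[:1]: print("plate",rect(P,k,20))
go(605.0,-129.1,88.5,np.radians(77.8))
```

```text
[ 0.12788782 -0.67798705 -1.14819621] 0.489471826087544
edge angles [np.float32(77.78112), np.float32(77.82812)] width 123.81232 centre-line: n [ 0.9774329  -0.21124601] offset 619.3203
-0.7699225168769317
tile (array([ 606.45355225, -124.68196106]), 46.56233215332031, 43.44731140136719, 77.85459899902344) across -0.21408694661295158
plate (array([626.0690918 , -34.83552551]), 66.02108001708984, 36.973228454589844, 77.84171295166016)
TCP [ 605.1 -128.9  117.3] rpy [-3.141e+00 -2.000e-03  1.359e+00] -> t(cm) [-0.02 -0.01  2.88] rot [-0.001 -0.002  0.002] rows>= 0.7
```

View pics/w15.png

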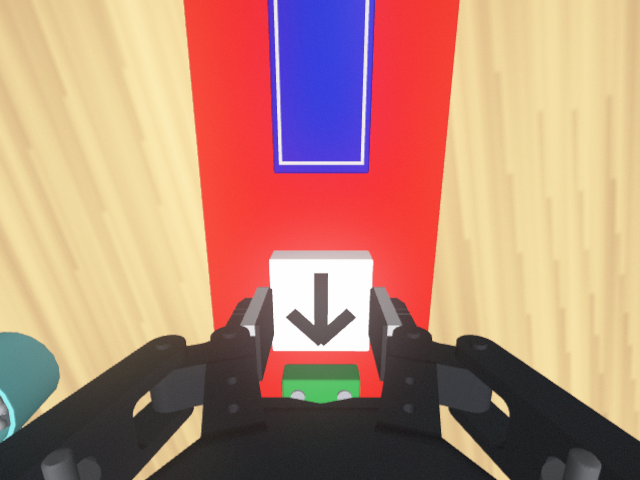

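The tile at (321,301) is on the centre line between the plate and the green stop (320,382), with the arrow toward green. Lowering.

servo_tool:
  translation:
    - [0,0.03,0.8]
    - [0,0.03,1.6]
    - [0,0.03,2.2]
    - [0,0.03,2.6]
    - [0,0.03,2.8]
    - [0,0.03,2.9]
    - [0,0.03,2.95]
    - [0,0.03,3.0]
  rot:
    - [0,0,0]
    - [0,0,0]
    - [0,0,0]
    - [0,0,0]
    - [0,0,0]
    - [0,0,0]
    - [0,0,0]
    - [0,0,0]
  gripper: [0.3,0.3,0.3,0.3,0.3,0.3,0.3,0.3]

```text
clock: 19.85
eef_pos: [604.8, -128.9, 88.9]
tool_rot: [-3.139, -0.001, 1.36]
force: [-10.6, 1.1, 25.4]
opening: 0.488
```

servo_tool:
  translation:
    - [0,0,-0.1]
    - [0,0,-0.1]
    - [0,0,-0.1]
    - [0,0,-0.1]
    - [0,0,-1]
    - [0,0,-4]
    - [0,0,-8]
    - [0,0,-12]
  rot:
    - [0,0,0]
    - [0,0,0]
    - [0,0,0]
    - [0,0,0]
    - [0,0,0]
    - [0,0,0]
    - [0,0,0]
    - [0,0,0]
  gripper: [0.75,0.8,0.8,0.8,0.8,0.9,1,1]

```text
clock: 20.52
eef_pos: [604.3, -128.8, 209.7]
tool_rot: [-3.137, -0.001, 1.36]
force: [1.0, -1.3, 0.7]
opening: 1.001
```

```bash
python3 -c "
from h import *
go(613,-28,330,np.radians(77.8))"
```

```text
TCP [ 604.3 -128.8  209.7] rpy [-3.137e+00 -1.000e-03  1.360e+00] -> t(cm) [ 10.06  -1.32 -12.01] rot [-0.005 -0.001  0.002] rows>= 3.8
```

servo_tool:
  translation:
    - [10,-1.3,-12]
    - [10,-1.3,-12]
    - [10,-1.3,-12]
    - [10,-1.3,-12]
    - [10,-1.3,-12]
    - [10,-1.3,-12]
    - [10,-1.3,-12]
  rot:
    - [0,0,0]
    - [0,0,0]
    - [0,0,0]
    - [0,0,0]
    - [0,0,0]
    - [0,0,0]
    - [0,0,0]
  gripper: [1,1,1,1,1,1,1]

```text
clock: 21.1
eef_pos: [612.7, -29.4, 329.5]
tool_rot: [-3.136, -0.0, 1.36]
force: [-0.4, 0.2, -0.9]
opening: 1.0
```

```bash
python3 chk.py c3; python3 -c "
from h import *
go(432,326,200,np.radians(130))"
```

```text
wrist [612.7 -29.4 329.5] [-3.1364e+00 -4.0000e-04  1.3597e+00]
panel [626.93218994 -30.37696838] 356.7856750488281 123.75325012207031 77.76956939697266
  green [ 592.2 -189.9] [ 41.1  18.2 -12. ] along -163.3 across -0.1 dyaw -89.8
  plate [627.4 -28.6] [75.9 36.1 77.8] along 1.9 across 0.0 dyaw 0.1
  plate [627.4 -28.9] [87.6 44.2 78.3] along 1.6 across 0.2 dyaw 0.6
  tile [ 605.8 -126.3] [43.8 42.8 77.9] along -98.2 across -0.4 dyaw 0.1
top [612.5 -30.  328.8] [-3.1351e+00 -2.0000e-04  1.3586e+00]
panel [640.34088135  38.98523712] 220.04942321777344 123.96012878417969 77.97251892089844
TCP [612.4 -30.2 328.5] rpy [-3.135 -0.     1.358] -> t(cm) [ 31.01 -25.06  13.03] rot [-0.006 -0.003 -0.911] rows>= 10.1
```

View pics/c3.png

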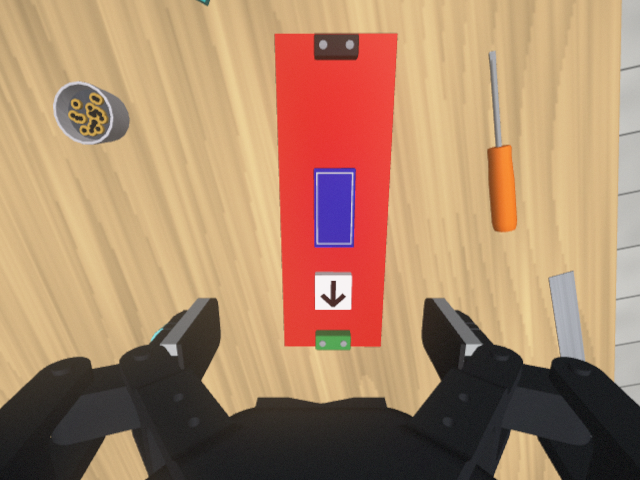

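Tile at (333,291), about 100 mm from centre towards green, arrow pointing at green and the yaw within 0.1°. Now the reflector.

servo_tool:
  translation:
    - [31,-25,12]
    - [31,-25,12]
    - [31,-25,12]
    - [31,-25,12]
    - [31,-25,12]
    - [31,-25,12]
    - [31,-25,12]
    - [31,-25,12]
  rot:
    - [-0.006,0,-0.91]
    - [-0.006,0,-0.91]
    - [-0.006,0,-0.91]
    - [-0.006,0,-0.91]
    - [-0.006,0,-0.91]
    - [-0.006,0,-0.91]
    - [-0.006,0,-0.91]
    - [-0.006,0,-0.91]
  gripper: [1,1,1,1,1,1,1,1]

```text
clock: 21.87
eef_pos: [467.4, 255.7, 232.3]
tool_rot: [-3.141, -0.004, 2.273]
force: [1.9, 0.4, 0.1]
opening: 0.999
```

```bash
python3 -c "
from h import *
go(432,326,200,np.radians(130))"
```

```text
TCP [467.4 255.7 232.3] rpy [-3.141 -0.004  2.273] -> t(cm) [7.64 1.84 3.26] rot [-0.001 -0.004  0.004] rows>= 2.0
```

servo_tool:
  translation:
    - [7.6,1.8,3.2]
    - [7.6,1.8,3.2]
    - [7.6,1.8,3.2]
    - [7.6,1.8,3.2]
    - [7.6,1.8,3.2]
  rot:
    - [0,-0.004,0]
    - [0,-0.004,0]
    - [0,-0.004,0]
    - [0,-0.004,0]
    - [0,-0.004,0]
  gripper: [1,1,1,1,1]

```text
clock: 22.28
eef_pos: [432.2, 324.3, 199.5]
tool_rot: [-3.139, 0.001, 2.273]
force: [0.7, -0.5, -0.1]
opening: 0.999
```

Run:
```python
from h import *
s,P,im=grab("wrist","w16")
print(s['eef_pos'],s['tool_rot'],s['qpos'].round(2))
m=mask(im,"yellow")
for k in blobs(m,300)[:4]:
    if k[:,0,1].mean()<300: (c,r)=cv2.minEnclosingCircle(ray(P,k[:,0],14)[:,:2].astype(np.float32));print(k[:,0].mean(0).round(),c,r, rect(P,k,14)[:3]);
    go(*rect(P,k,14)[0],77,s['tool_rot'][2])
```

```text
[432.17231317 324.28491009 199.53774082] [-3.13862377e+00  6.84893833e-04  2.27267211e+00] [-0.22  0.47 -0.67  1.88  0.36  0.92 -0.36]
[321. 237.] (431.2952575683594, 325.50579833984375) 23.5314884185791 (array([430.80691528, 325.54501343]), 46.350128173828125, 44.37071228027344)
TCP [432.9 323.7 200. ] rpy [-3.140e+00  1.000e-03  2.271e+00] -> t(cm) [ 0.28 -0.02 12.3 ] rot [-0.002  0.001 -0.002] rows>= 3.0
```

View pics/w16.png

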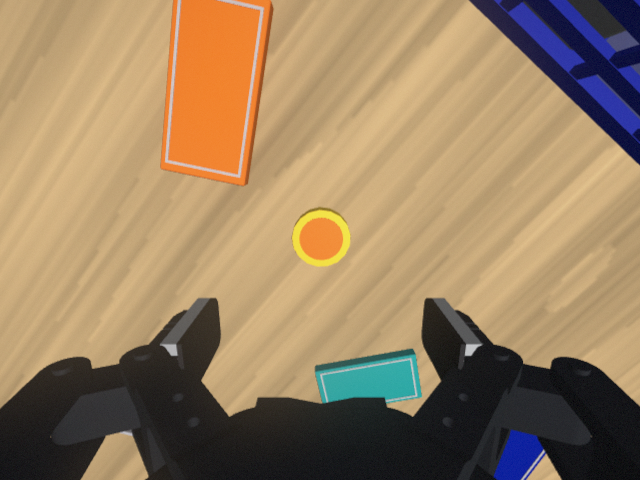

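The reflector is at (321,237), with the neighbours clear. Descending.

servo_tool:
  translation:
    - [0.35,0,3.5]
    - [0.35,0,7.0]
    - [0.35,0,9.5]
    - [0.35,0,11.0]
    - [0.35,0,12.0]
    - [0.35,0,12.3]
    - [0.35,0,12.3]
    - [0.35,0,12.3]
  rot:
    - [0,0,0]
    - [0,0,0]
    - [0,0,0]
    - [0,0,0]
    - [0,0,0]
    - [0,0,0]
    - [0,0,0]
    - [0,0,0]
  gripper: [0.8,0.8,0.8,0.8,0.8,0.8,0.8,0.8]

```text
clock: 23.0
eef_pos: [431.4, 326.0, 78.0]
tool_rot: [-3.141, 0.001, 2.27]
force: [0.2, -0.1, -0.2]
opening: 0.8
```

```bash
cat > inhand.py <<'E'
from h import *
import sys
tag,d=sys.argv[1],float(sys.argv[2])
s,P,im=grab('wrist',tag)
R0=Rot.from_euler('xyz',s['tool_rot']);z=s['eef_pos'][2]-d
m=mask(im,'yo'); k=[k for k in blobs(m,800) if 220<k[:,0,1].mean()<350 and 240<k[:,0,0].mean()<400][0]
c,r=cv2.minEnclosingCircle(ray(P,k[:,0],z)[:,:2].astype(np.float32))
print(s['eef_pos'],s['force'],s['opening'],k[:,0].mean(0),c,r,"tool",R0.inv().apply(np.r_[c,z]-s['eef_pos']).round(1))
E
python3 inhand.py w17 63.5
```

```text
[431.42926758 326.01663477  77.95396633] [ 0.21199123 -0.05009726 -0.21825998] 0.800351582938197 [318.4893617  315.76595745] (432.3060302734375, 323.84228515625) 18.083789825439453 tool [-2.1 -0.7 63.5]
```

View pics/w17.png

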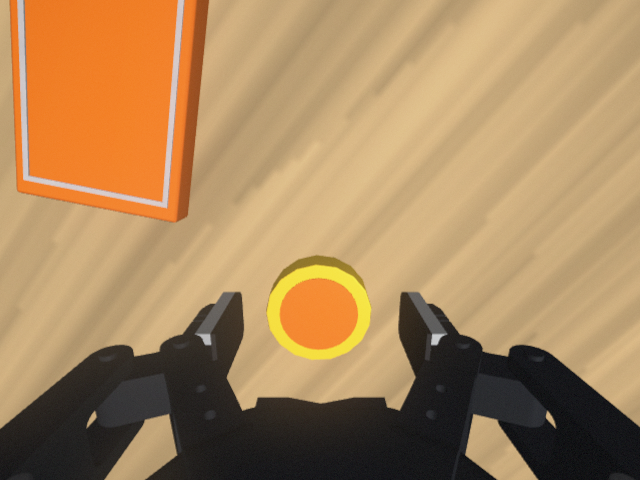

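The reflector is at (319,312) between the jaws. Closing and lifting.

servo_tool:
  translation:
    - [0,0,0.05]
    - [0,0,0.05]
    - [0,0,0.05]
    - [0,0,0.05]
    - [0,0,0.05]
    - [0,0,0.05]
    - [0,0,0.05]
    - [0,0,0.05]
  rot:
    - [0,0,0]
    - [0,0,0]
    - [0,0,0]
    - [0,0,0]
    - [0,0,0]
    - [0,0,0]
    - [0,0,0]
    - [0,0,0]
  gripper: [0.3,0.3,0.3,0.3,0.3,0.3,0.3,0.3]

```text
clock: 23.72
eef_pos: [432.0, 326.6, 79.4]
tool_rot: [3.14, 0.002, 2.27]
force: [-0.4, -2.1, 11.7]
opening: 0.499
```

servo_tool:
  translation:
    - [0,0,-1]
    - [0,0,-3]
    - [0,0,-6]
    - [0,0,-9]
    - [0,0,-9]
    - [0,0,-9]
  rot:
    - [0,0,0]
    - [0,0,0]
    - [0,0,0]
    - [0,0,0]
    - [0,0,0]
    - [0,0,0]
  gripper: [0.3,0.3,0.3,0.3,0.3,0.3]

```text
clock: 24.22
eef_pos: [432.6, 327.4, 171.8]
tool_rot: [3.135, 0.003, 2.27]
force: [-0.0, -0.3, -0.6]
opening: 0.498
```

```bash
sed -i "s/mask(im,'yo'); k/mask(im,'yellow'); k/" inhand.py; python3 inhand.py w18 65; python3 -c "
from h import *
u=np.array([.2112,.9775]);c=np.array([626.5,-30.9])+100*u;print(c);go(*c,160,np.radians(77.8))"
```

```text
[432.59792774 327.38292557 171.81307591] [-0.02429742 -0.25380664 -0.57006845] 0.4981720539666661 [320.67567568 306.01351351] (432.6314392089844, 328.16778564453125) 24.45789909362793 tool [ 0.8  0.1 65. ]
[647.62  66.85]
TCP [432.1 326.6 170.3] rpy [3.138e+00 3.000e-03 2.270e+00] -> t(cm) [-33.75  -0.22   1.14] rot [0.005 0.001 0.912] rows>= 8.1
```

View pics/w18.png

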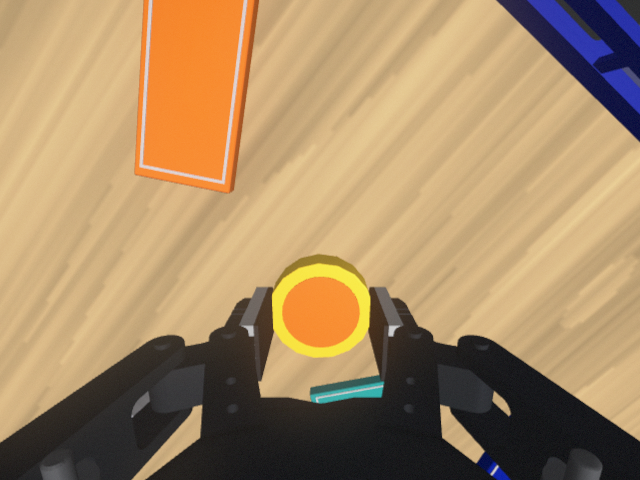

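servo_tool:
  translation:
    - [-33.8,-0.2,1]
    - [-33.8,-0.2,1]
    - [-33.8,-0.2,1]
    - [-33.8,-0.2,1]
    - [-33.8,-0.2,1]
    - [-33.8,-0.2,1]
    - [-33.8,-0.2,1]
    - [-33.8,-0.2,1]
  rot:
    - [0.004,0,0.91]
    - [0.004,0,0.91]
    - [0.004,0,0.91]
    - [0.004,0,0.91]
    - [0.004,0,0.91]
    - [0.004,0,0.91]
    - [0.004,0,0.91]
    - [0.004,0,0.91]
  gripper: [0.3,0.3,0.3,0.3,0.3,0.3,0.3,0.3]

```text
clock: 24.93
eef_pos: [645.1, 68.5, 160.2]
tool_rot: [-3.141, 0.002, 1.353]
force: [1.1, 0.8, -0.2]
opening: 0.498
```

```bash
python3 -c "
from h import *
go(647.6,67.3,117,np.radians(77.8))"
```

```text
TCP [645.1  68.5 160.2] rpy [-3.141e+00  2.000e-03  1.353e+00] -> t(cm) [-0.06  0.27  4.32] rot [-0.001  0.002 -0.005] rows>= 1.0
```

servo_tool:
  translation:
    - [-0.06,0.27,3]
    - [-0.06,0.27,4.3]
    - [-0.06,0.27,4.3]
    - [-0.06,0.27,4.3]
    - [-0.06,0.27,4.3]
  rot:
    - [0,0,0]
    - [0,0,0]
    - [0,0,0]
    - [0,0,0]
    - [0,0,0]
  gripper: [0.3,0.3,0.3,0.3,0.3]

```text
clock: 25.35
eef_pos: [647.2, 69.1, 117.7]
tool_rot: [-3.141, 0.001, 1.355]
force: [0.2, 0.5, -0.9]
opening: 0.498
```

```bash
python3 inhand.py w19 65
python3 - <<'E'
from h import *
s=monitor.get_state();P=camera_params("wrist");im=cv2.imread("pics/w19.png")[:,:,::-1].copy()
t,n,d=edges(im,P,list(range(150,240,4)));print("TCP across",n@s['eef_pos'][:2]-d)
go(647.6,67.3,89,np.radians(77.8))
E
```

```text
[647.16095817  69.13510747 117.71508323] [ 0.17018757  0.45483608 -0.91338784] 0.4983279434218621 [321.14776632 307.87972509] (648.3760375976562, 69.25692749023438) 23.404260635375977 tool [ 0.4  1.2 65. ]
edge angles [np.float32(77.90794), np.float32(77.718376)] width 124.06262 centre-line: n [ 0.9774644  -0.21110037] offset 619.62396
TCP across -1.230232016976629
TCP [647.6  69.  118.3] rpy [3.141e+00 1.000e-03 1.355e+00] -> t(cm) [-0.16  0.04  2.93] rot [ 0.     0.001 -0.003] rows>= 0.7
```

View pics/w19.png

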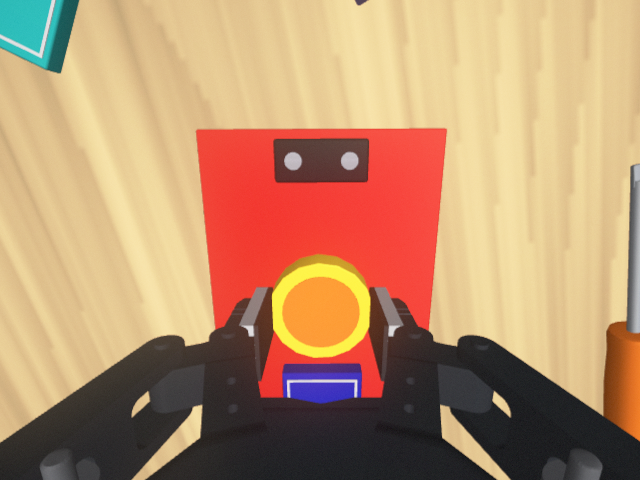

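The reflector at (321,310) is between the plate (322,382) and the black stop (321,160). Lowering.

servo_tool:
  translation:
    - [-0.16,0.05,0.8]
    - [-0.16,0.05,1.6]
    - [-0.16,0.05,2.2]
    - [-0.16,0.05,2.6]
    - [-0.16,0.05,2.8]
    - [-0.16,0.05,2.85]
    - [-0.16,0.05,2.85]
    - [-0.16,0.05,2.85]
  rot:
    - [0,0,0]
    - [0,0,0]
    - [0,0,0]
    - [0,0,0]
    - [0,0,0]
    - [0,0,0]
    - [0,0,0]
    - [0,0,0]
  gripper: [0.3,0.3,0.3,0.3,0.3,0.3,0.3,0.3]

```text
clock: 26.07
eef_pos: [647.8, 67.4, 89.8]
tool_rot: [3.141, 0.001, 1.355]
force: [-0.7, 0.1, -0.7]
opening: 0.5
```

servo_tool:
  translation:
    - [0,0,0.1]
    - [0,0,0.15]
    - [0,0,0.15]
  rot:
    - [0,0,0]
    - [0,0,0]
    - [0,0,0]
  gripper: [0.3,0.3,0.3]

```text
clock: 26.32
eef_pos: [648.0, 67.4, 89.5]
tool_rot: [3.14, 0.001, 1.355]
force: [-4.2, -0.3, 9.8]
opening: 0.499
```

servo_tool:
  translation:
    - [0,0,-0.05]
    - [0,0,-0.05]
    - [0,0,-0.05]
    - [0,0,-0.05]
    - [0,0,-1]
    - [0,0,-4]
    - [0,0,-8]
    - [0,0,-12]
  rot:
    - [0,0,0]
    - [0,0,0]
    - [0,0,0]
    - [0,0,0]
    - [0,0,0]
    - [0,0,0]
    - [0,0,0]
    - [0,0,0]
  gripper: [0.75,0.8,0.8,0.8,0.8,0.9,1,1]

```text
clock: 26.98
eef_pos: [647.2, 67.5, 210.4]
tool_rot: [-3.14, 0.001, 1.355]
force: [1.7, -0.1, 0.2]
opening: 1.003
```

```bash
python3 -c "
from h import *
go(613,-28,330,np.radians(77.8))"
```

```text
TCP [647.2  67.5 210.4] rpy [-3.140e+00  1.000e-03  1.355e+00] -> t(cm) [-10.07  -1.31 -11.95] rot [-0.001  0.001 -0.003] rows>= 3.8
```

servo_tool:
  translation:
    - [-10,-1.3,-12]
    - [-10,-1.3,-12]
    - [-10,-1.3,-12]
    - [-10,-1.3,-12]
    - [-10,-1.3,-12]
    - [-10,-1.3,-12]
    - [-10,-1.3,-12]
  rot:
    - [0,0,0]
    - [0,0,0]
    - [0,0,0]
    - [0,0,0]
    - [0,0,0]
    - [0,0,0]
    - [0,0,0]
  gripper: [1,1,1,1,1,1,1]

```text
clock: 27.57
eef_pos: [613.0, -26.7, 330.5]
tool_rot: [-3.14, 0.001, 1.356]
force: [0.8, 0.5, 0.4]
opening: 1.003
```

```bash
python3 chk.py c4; python3 -c "
from h import *
go(573,-320,220,np.radians(77.8))"
```

```text
wrist [613.  -26.7 330.5] [-3.1403e+00  7.0000e-04  1.3557e+00]
panel [627.12127686 -30.20533752] 357.2071838378906 123.64927673339844 77.80467224121094
  green [ 592.6 -189.9] [ 41.2  18.3 -12.4] along -163.4 across -0.0 dyaw 89.8
  plate [627.5 -28.8] [76.8 35.7 78.4] along 1.4 across 0.0 dyaw 0.6
  tile [ 605.6 -125.8] [44.  43.3 77.6] along -98.0 across -0.8 dyaw -0.2
top [612.9 -26.2 329.7] [-3.1389e+00  8.0000e-04  1.3567e+00]
panel [641.7354126   44.49029541] 208.50790405273438 124.42945098876953 78.0722885131836
  refl [648.4  69. ] [49.4 47.1 -0.1] along 25.3 across 1.5 dyaw -78.2
TCP [612.9 -26.  329.3] rpy [-3.138e+00  1.000e-03  1.357e+00] -> t(cm) [-29.57   2.37  10.95] rot [-0.003  0.001 -0.001] rows>= 7.6
```

View pics/c4.png

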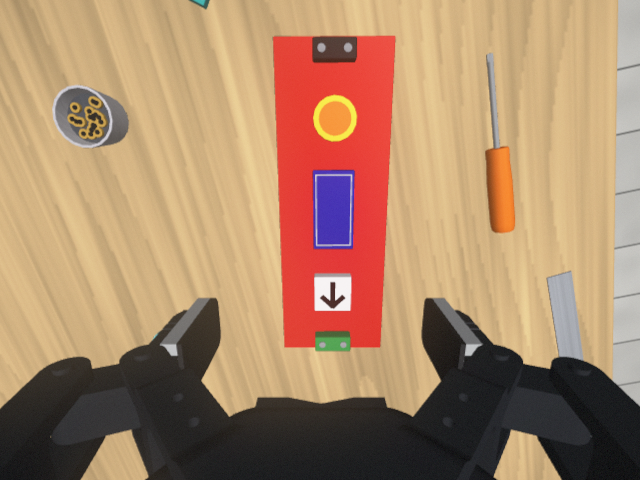

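Run:
```python
from h import *
s=monitor.get_state();P=camera_params("wrist");im=cv2.imread("pics/c4.png")[:,:,::-1].copy()
h=hsv(im);print(h[118,335],h[98,335],h[45,320],h[55,315])
m=cv2.inRange(h,(8,120,120),(35,255,255));m[:, :300]=0;m[:,370:]=0
c0=np.array([627.1,-30.2]);u=np.array([.2112,.9774]);n=np.array([.9774,-.2112])
for k in blobs(m,300)[:2]:
    c,r=cv2.minEnclosingCircle(ray(P,k[:,0],24)[:,:2].astype(np.float32));d=np.array(c)-c0;print(cv2.boundingRect(k),c,r,d@u,d@n)
m=cv2.inRange(h,(0,0,0),(180,255,90));m[:20]=0;m[80:]=0;m[:,:300]=0;m[:,370:]=0
for k in blobs(m,300)[:2]: q=rect(P,k,26);d=q[0]-c0;print("black",q,d@u,d@n)
```

```text
[ 15 192 248] [ 28 173 248] [155   9 171] [ 6 92 83]
(313, 94, 45, 48) (647.7846069335938, 67.22273254394531) 23.287382125854492 99.58956777282715 -0.35854629638673785
black (array([660.38482666, 129.14480591]), 42.063167572021484, 20.195514678955078, -12.383689880371094) 162.77336868530273 -1.1210334301757996
```

Reflector at (335,118) is 99.6 mm from centre, 0.4 mm across; tile and plate are both within about 1.5 mm. All three lie in place, so now the weight.

servo_tool:
  translation:
    - [-29.6,2.4,9]
    - [-29.6,2.4,9]
    - [-29.6,2.4,9]
    - [-29.6,2.4,9]
    - [-29.6,2.4,9]
    - [-29.6,2.4,9]
    - [-29.6,2.4,9]
    - [-29.6,2.4,9]
  rot:
    - [0,0,0]
    - [0,0,0]
    - [0,0,0]
    - [0,0,0]
    - [0,0,0]
    - [0,0,0]
    - [0,0,0]
    - [0,0,0]
  gripper: [1,1,1,1,1,1,1,1]

```text
clock: 28.33
eef_pos: [570.6, -325.7, 235.7]
tool_rot: [-3.133, 0.003, 1.353]
force: [-0.2, -0.5, -0.8]
opening: 1.001
```

servo_tool:
  translation:
    - [0,0,2]
    - [0,0,2]
    - [0,0,2]
  rot:
    - [0,0,0]
    - [0,0,0]
    - [0,0,0]
  gripper: [1,1,1]

```text
clock: 28.58
eef_pos: [570.0, -324.0, 213.5]
tool_rot: [-3.129, 0.0, 1.354]
force: [0.7, 1.3, 1.4]
opening: 0.997
```

Run:
```python
from h import *
s,P,im=grab("wrist","w20")
print(s['eef_pos'],s['tool_rot'])
h=hsv(im);m=cv2.inRange(h,(0,0,0),(180,120,75));m[290:]=0
for k in blobs(m,200)[:4]: print(cv2.boundingRect(k),cv2.contourArea(k))
```

```text
[ 570.03692811 -323.97080822  213.48700262] [-3.12881586e+00  2.17915317e-04  1.35412501e+00]
```

View pics/w20.png

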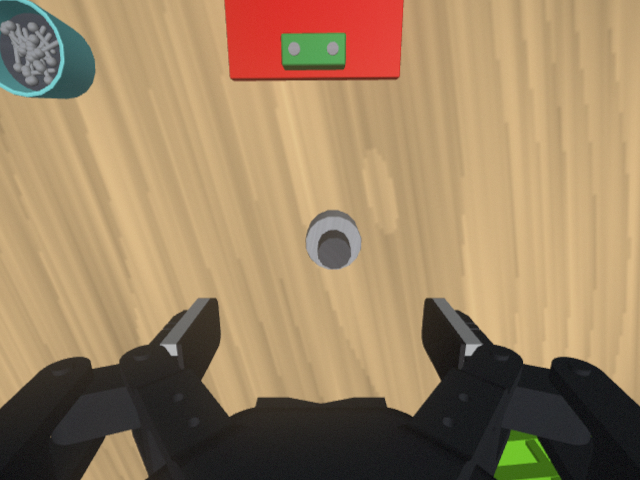

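Run:
```python
from h import *
s=monitor.get_state();P=camera_params("wrist");im=cv2.imread("pics/w20.png")
cv2.imwrite("pics/crop2.png",cv2.resize(im[190:290,280:390],None,fx=5,fy=5,interpolation=cv2.INTER_CUBIC))
print(ray(P,[334,251],56),ray(P,[333.5,241],30))
c=ray(P,[334,251],56)[0];go(c[0],c[1],113,np.radians(77.8))
```

```text
[[ 579.18749039 -326.29157845   56.        ]] [[ 579.5678269  -326.13414887   30.        ]]
TCP [ 571.  -323.5  215.1] rpy [-3.132e+00  1.000e-03  1.355e+00] -> t(cm) [-0.09  0.96 10.2 ] rot [-0.01   0.001 -0.003] rows>= 2.5
```

View pics/crop2.png

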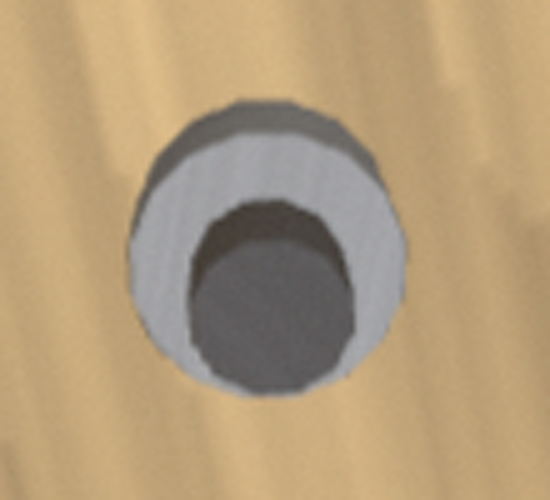

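The crop shows the dark knob top at about (334,253) on the lighter disc, centred at (334,243): this is the steel weight, standing upright. Descending over the knob.

servo_tool:
  translation:
    - [-0.2,0.96,3]
    - [-0.2,0.96,6]
    - [-0.2,0.96,8]
    - [-0.2,0.96,9]
    - [-0.2,0.96,9.5]
    - [-0.2,0.96,9.5]
    - [-0.2,0.96,9.5]
  rot:
    - [-0.01,0,-0.003]
    - [-0.01,0,-0.003]
    - [-0.01,0,-0.003]
    - [-0.01,0,-0.003]
    - [-0.01,0,-0.003]
    - [-0.01,0,-0.003]
    - [-0.01,0,-0.003]
  gripper: [1,1,1,0.8,0.8,0.8,0.8]

```text
clock: 29.22
eef_pos: [580.2, -327.1, 121.6]
tool_rot: [3.14, 0.001, 1.359]
force: [0.3, -0.4, 0.4]
opening: 0.803
```

Run:
```python
from h import *
s,P,im=grab("wrist","w21")
print(s['eef_pos'],s['tool_rot'],s['force'],s['opening'])
X=np.r_[s['eef_pos'][:2],56];print(proj(P,X))
```

```text
[ 580.16619959 -327.08146281  121.56966893] [3.13955894e+00 9.24109486e-04 1.35909402e+00] [ 0.27795696 -0.35488675  0.44404341] 0.8032823262911297
[[318.68228092 310.78604318]]
```

View pics/w21.png

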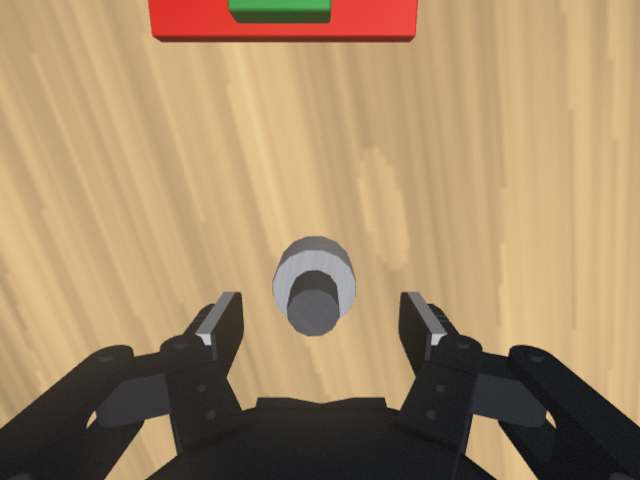

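The knob is at (314,312), about 2–3 mm left of the jaw middle. I shift, lower to 115 and close.

servo_tool:
  translation:
    - [0,-0.25,0.3]
    - [0,-0.25,0.65]
    - [0,-0.25,0.65]
    - [0,-0.25,0.65]
  rot:
    - [0,0,0]
    - [0,0,0]
    - [0,0,0]
    - [0,0,0]
  gripper: [0.8,0.8,0.8,0.8]

```text
clock: 29.6
eef_pos: [577.6, -327.0, 115.5]
tool_rot: [3.139, 0.001, 1.359]
force: [-0.1, -0.9, -0.0]
opening: 0.797
```

servo_tool:
  translation:
    - [0,0,0]
    - [0,0,0]
    - [0,0,0]
    - [0,0,0]
    - [0,0,0]
    - [0,0,0]
    - [0,0,0]
    - [0,0,0]
  rot:
    - [0,0,0]
    - [0,0,0]
    - [0,0,0]
    - [0,0,0]
    - [0,0,0]
    - [0,0,0]
    - [0,0,0]
    - [0,0,0]
  gripper: [0.1,0.1,0.1,0.1,0.1,0.1,0.1,0.1]

```text
clock: 30.27
eef_pos: [577.5, -327.0, 115.7]
tool_rot: [3.139, 0.001, 1.359]
force: [-3.1, 0.8, 5.4]
opening: 0.252
```

Run:
```python
from h import *
s,P,im=grab("wrist","w22")
print(s['eef_pos'],s['tool_rot'],s['force'],s['opening'])
```

```text
[ 577.51264971 -326.98410111  115.72548457] [3.13915569e+00 1.40079720e-03 1.35852395e+00] [-3.06248044  0.7924522   5.36586995] 0.25220492133516614
```

View pics/w22.png

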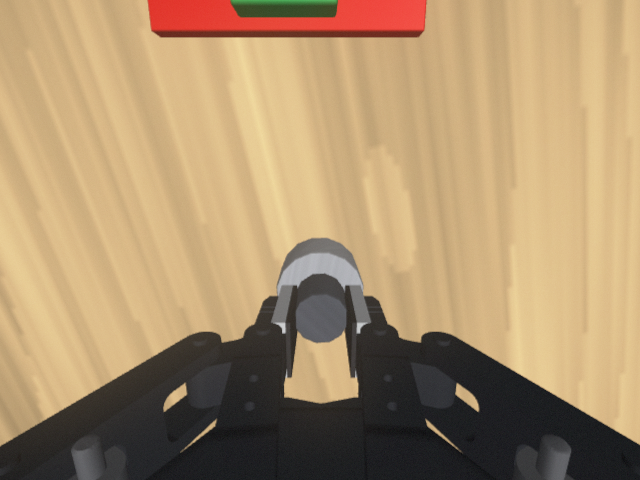

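The knob at (321,310) is gripped (opening 0.25). Lifting.

servo_tool:
  translation:
    - [0,0,-1]
    - [0,0,-3]
    - [0,0,-6]
    - [0,0,-9]
    - [0,0,-11]
    - [0,0,-11]
    - [0,0,-11]
  rot:
    - [0,0,0]
    - [0,0,0]
    - [0,0,0]
    - [0,0,0]
    - [0,0,0]
    - [0,0,0]
    - [0,0,0]
  gripper: [0.1,0.1,0.1,0.1,0.1,0.1,0.1]

```text
clock: 30.9
eef_pos: [577.6, -326.8, 226.5]
tool_rot: [3.137, 0.002, 1.359]
force: [-0.4, -0.0, -5.4]
opening: 0.249
```

Run:
```python
from h import *
s,P,im=grab("wrist","w23")
print(s['eef_pos'],s['tool_rot'],s['force'],s['opening'])
z=s['eef_pos'][2]-59.7
print(proj(P,np.r_[s['eef_pos'][:2],z]))
cv2.imwrite("pics/crop3.png",cv2.resize(im[220:360,240:400,::-1],None,fx=4,fy=4,interpolation=cv2.INTER_CUBIC))
go(627,-30,225,np.radians(77.8))
```

```text
[ 577.61021314 -326.84621265  226.46516167] [3.13727723e+00 1.89798506e-03 1.35862338e+00] [-0.42042864 -0.01228374 -5.43968968] 0.24916003252929822
[[318.38862849 317.03246504]]
TCP [ 576.8 -326.6  224.8] rpy [3.140e+00 1.000e-03 1.359e+00] -> t(cm) [30.05 -1.34 -0.06] rot [0.001 0.001 0.001] rows>= 7.2
```

View pics/crop3.png

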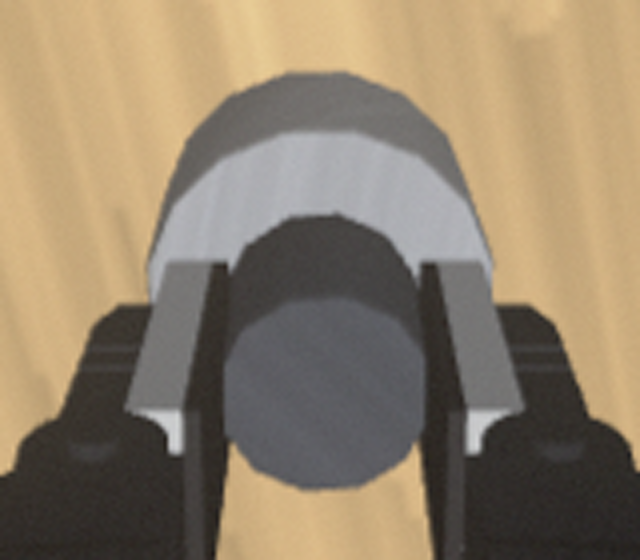

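The weight hangs upright, knob top at (321,318). Moving over the plate.

servo_tool:
  translation:
    - [4,-1.3,0]
    - [8,-1.3,0]
    - [12,-1.3,0]
    - [16,-1.3,0]
    - [20,-1.3,0]
    - [24,-1.3,0]
    - [27,-1.3,0]
    - [29,-1.3,0]
  rot:
    - [0,0,0]
    - [0,0,0]
    - [0,0,0]
    - [0,0,0]
    - [0,0,0]
    - [0,0,0]
    - [0,0,0]
    - [0,0,0]
  gripper: [0.1,0.1,0.1,0.1,0.1,0.1,0.1,0.1]

```text
clock: 31.62
eef_pos: [624.4, -35.2, 222.0]
tool_rot: [-3.139, -0.001, 1.363]
force: [0.2, 0.8, -4.6]
opening: 0.248
```

```bash
python3 -c "
from h import *
go(626.8,-28.9,165,np.radians(77.8))"
```

```text
TCP [624.4 -35.2 222. ] rpy [-3.139e+00 -1.000e-03  1.363e+00] -> t(cm) [0.66 0.12 5.7 ] rot [-0.003 -0.001  0.005] rows>= 1.4
```

servo_tool:
  translation:
    - [0.66,0.12,2]
    - [0.66,0.12,4]
    - [0.66,0.12,5.5]
    - [0.66,0.12,5.7]
    - [0.66,0.12,5.7]
    - [0.66,0.12,5.7]
  rot:
    - [0,0,0.005]
    - [0,0,0.005]
    - [0,0,0.005]
    - [0,0,0.005]
    - [0,0,0.005]
    - [0,0,0.005]
  gripper: [0.1,0.1,0.1,0.1,0.1,0.1]

```text
clock: 32.12
eef_pos: [626.6, -29.0, 164.5]
tool_rot: [-3.138, -0.001, 1.358]
force: [0.8, 0.7, -3.5]
opening: 0.248
```

Run:
```python
from h import *
s,P,im=grab("wrist","w24")
print(s['eef_pos'],s['tool_rot'],s['force'])
grab("top","w24t")
for c in ([627.5,-28.8],[626.5,-29.3]): print(proj(P,np.r_[c,20]))
go(626.8,-28.9,137,np.radians(77.8))
```

```text
[626.61650252 -29.03668611 164.54768821] [-3.13777692e+00 -5.74878146e-04  1.35805574e+00] [ 0.77002423  0.69737267 -3.50551029]
[[321.56126577 255.59843099]]
[[320.24290583 256.60990654]]
TCP [627.3 -29.1 165.8] rpy [-3.140e+00 -1.000e-03  1.358e+00] -> t(cm) [ 0.01 -0.05  2.88] rot [-0.001 -0.001 -0.   ] rows>= 0.7
```

View pics/w24.png

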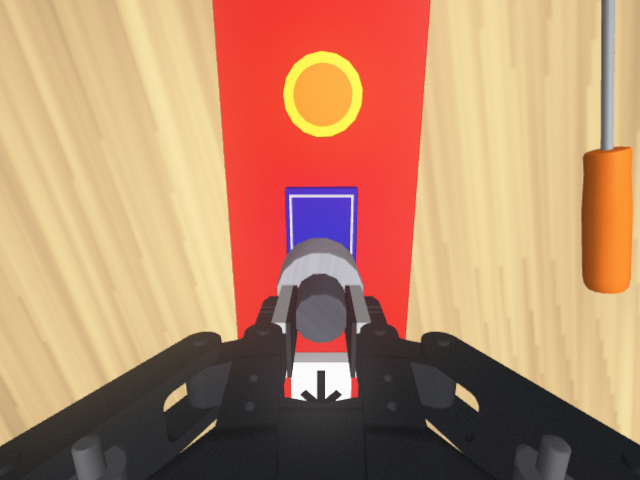

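Aligned on the plate at (321,220) below the weight. Lowering.

servo_tool:
  translation:
    - [0.02,-0.02,1]
    - [0.02,-0.02,1.8]
    - [0.02,-0.02,2.3]
    - [0.02,-0.02,2.6]
    - [0.02,-0.02,2.8]
    - [0.02,-0.02,2.85]
    - [0.02,-0.02,2.85]
  rot:
    - [0,0,0]
    - [0,0,0]
    - [0,0,0]
    - [0,0,0]
    - [0,0,0]
    - [0,0,0]
    - [0,0,0]
  gripper: [0.1,0.1,0.1,0.1,0.1,0.1,0.1]

```text
clock: 32.8
eef_pos: [627.1, -28.8, 137.2]
tool_rot: [-3.14, -0.001, 1.358]
force: [0.1, -0.7, -4.1]
opening: 0.246
```

servo_tool:
  translation:
    - [0,0,0.1]
    - [0,0,0.15]
    - [0,0,0.2]
    - [0,0,0.2]
  rot:
    - [0,0,0]
    - [0,0,0]
    - [0,0,0]
    - [0,0,0]
  gripper: [0.1,0.1,0.1,0.1]

```text
clock: 33.13
eef_pos: [627.4, -28.6, 135.9]
tool_rot: [-3.141, -0.001, 1.358]
force: [-1.8, 0.6, 1.4]
opening: 0.253
```

Contact. I release and rise.

servo_tool:
  translation:
    - [0,0,0]
    - [0,0,0]
    - [0,0,0]
    - [0,0,0]
    - [0,0,0]
    - [0,0,-1]
    - [0,0,-3]
    - [0,0,-6]
  rot:
    - [0,0,0]
    - [0,0,0]
    - [0,0,0]
    - [0,0,0]
    - [0,0,0]
    - [0,0,0]
    - [0,0,0]
    - [0,0,0]
  gripper: [0.4,0.6,0.8,0.9,0.9,0.9,0.9,1]

```text
clock: 33.8
eef_pos: [626.0, -28.8, 194.8]
tool_rot: [-3.136, -0.0, 1.358]
force: [-0.1, -0.3, -0.5]
opening: 0.994
```

servo_tool:
  translation:
    - [0,0,-4]
    - [0,-1,-8]
    - [0,-1,-12]
    - [0,-1,-13.3]
    - [0,-1,-13.3]
    - [0,-1,-13.3]
    - [0,-1,-13.3]
  rot:
    - [0,0,0]
    - [0,0,0]
    - [0,0,0]
    - [0,0,0]
    - [0,0,0]
    - [0,0,0]
    - [0,0,0]
  gripper: [1,1,1,1,1,1,1]

```text
clock: 34.38
eef_pos: [616.4, -27.0, 327.0]
tool_rot: [-3.135, 0.0, 1.358]
force: [0.2, 0.8, -1.5]
opening: 1.002
```

```bash
python3 chk.py c5; python3 -c "
from h import *
P=camera_params('wrist');grab('scene','c5s')
for c in ([627.5,-28.8],): print(proj(P,[[*c,50],[*c,76]]))"
```

```text
wrist [616.4 -27.  327. ] [-3.1349  0.      1.3581]
panel [627.203125   -30.15130615] 356.8760070800781 123.8335189819336 77.85348510742188
  green [ 592.2 -190.2] [ 41.7  19.  -15. ] along -163.8 across -0.5 dyaw 87.1
  tile [ 605.9 -126.1] [43.7 42.7 77.9] along -98.3 across -0.6 dyaw 0.0
  tile [625.2 -39.3] [53.7 43.8 81.6] along -9.4 across -0.1 dyaw 3.8
top [616.3 -26.9 326.5] [-3.1339e+00  1.0000e-04  1.3582e+00]
panel [641.16357422  43.32126617] 210.89321899414062 124.31378173828125 77.81098937988281
  refl [648.4  69. ] [49.4 47.1 -0.1] along 26.6 across 1.7 dyaw -77.9
[[333.02694078 216.88202066]
 [333.76318309 222.10375731]]
```

View pics/c5.png

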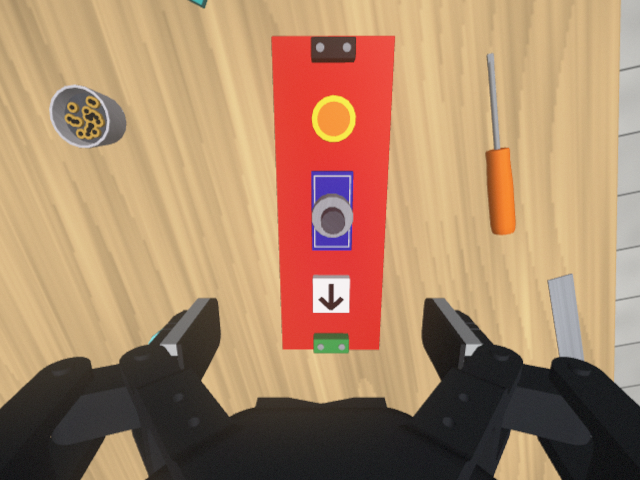

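View pics/c5s.png

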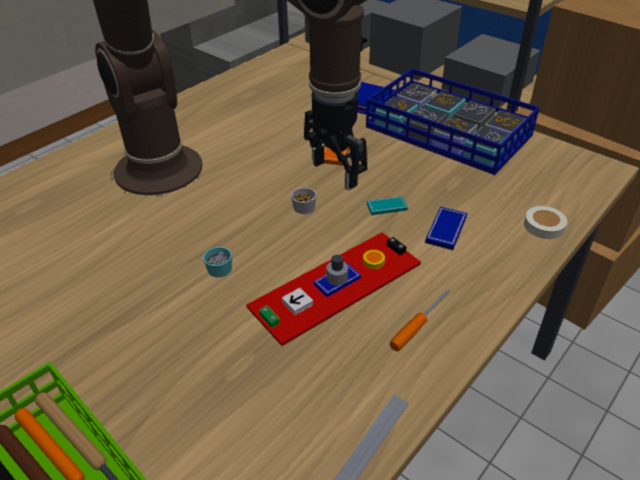

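Everything is in place in both views. The weight stands upright, with its disc at (332,216) against the (333,217) predicted for the plate centre. The pots and screwdriver have not moved. Handing in.

```bash
python3 -c "
from h import *
bot.finish_job()
s=monitor.get_state();print(s['clock'],s['force'])"
```

```text
the job is handed in; nothing more can be done
the job is handed in; nothing more can be done
```

I laid the plate, arrow tile and reflector on the panel, then stood the steel weight upright on the middle of the plate. The job was handed in at about 34.5 s of the 99 s allowed.

**Last checks, wrist camera:**
- **Plate:** about 1.5 mm along and 0 mm across from the panel centre, lengthways within about 0.6°.
- **Tile:** 98–99 mm from the panel centre towards the green stop, 0.6 mm off the centre line, arrow pointing at the stop within about 0.2°.
- **Reflector:** 99.6 mm from the panel centre towards the black stop, 0.4 mm off the centre line.
- **Weight:** within about 1 mm of the plate centre, upright, with the gripper clear. The pots and screwdriver look untouched.

**What went wrong or disagreed:**
- My first placing of the plate was about 2 mm off. One regrasp slipped because it was too high; I regripped lower and corrected it.
- "Midway" could be read two ways. I took it as equal gaps, which puts the tile and reflector 100 mm from the panel centre.
- The wrist and top cameras differ by 1–2 mm. The wrist camera reads the stops at 163–164 mm instead of 165 mm, so the figures above carry that uncertainty.
- Lowering the tile pressed the gripped tile down with a peak reading of about 25 N.

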